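# Stack a tea-for-one set for display

## Robot

A 6-joint arm with a two-finger parallel gripper is mounted at the origin on a cart in front of the work surface, level with it; the furniture and walls round the work are solid. World frame = base frame: x ahead of the robot, y to its left, z up, the work surface at z = 0. Lengths are in mm, angles in degrees, forces in N, time in s.
With the tool pointing down it reaches from about 350 to 800 mm from the base axis. Payload 7.3 kg.
Tool frame: the origin (TCP) lies on the front face of the gripper's body, between the roots of the fingers; the fingertips stand 73 mm ahead of it and the grasp point (between the pads) lies 54 mm ahead of it (ctrl.tip_reach is the z of the fingertips in the tool frame, in mm); z points along the fingers, y is the line along which they close (so a half turn about z gives the same grasp; the last joint's range is limited). The gripper opens to 85 mm and grips with 20 to 120 N. Pads are 22 mm wide; open, the fingers measure 114 mm over their backs; the gripper's body (76 mm by 85 mm) begins 54 mm behind the grasp point. The pads swing forward as they close: fully open they stand 13 mm farther back than shut.
Start: joints at [63.255, 19.595, 87.324, -0, 73.075, -8.365], TCP at [165.529, 498.235, 303.922] pointing down, gripper open.
Joint ranges: [-145.02, 145.02], [-44.19, 115.74], [2.07, 154.8], [-57.11, 237.11], [16.16, 152.29], [-177.93, 177.93]. Speed limits (degrees/s): [147.25, 147.25, 180, 180, 180, 180].

## Interface

Orientations are given as a 3x3 rotation matrix whose columns are the frame's x, y, z axes.
In Python, from station import ctrl gives the robot as it stands.
- The arm moves only by the tool carry_out, never from a script. Its argument "moves" is a list of rows, each an object of numbers: "dx", "dy", "dz": the shift along the tool's x, y, z in m; "turn": the turn about the tool's z in rad; "fingers": the opening, from -1 (shut) to 1 (fully open). In form: [{"dx": .., "dy": .., "dz": .., "turn": .., "fingers": ..}, ...]. A call has 1 to 12 rows; each row is the pose to reach, as a shift and turn from the pose commanded when the call began, along the tool's axes at that moment; what a row does not reach only later rows make up. A row lasts 1/12 s, in which the tool goes at most 41.7 mm and 7.16 degrees, less where a joint would pass 70% of its speed; a pose out of reach is approached as far as the arm can. A call with a gripper value outside its range is refused whole. The fingers move at their own pace and stop on an object; "squeeze" is the grip in N (left out, the last holds). Time passes only in rows, so rows that repeat a pose let the fingers close. It gives the time, the measured TCP pose, the force, the opening and the grip force at its end, in the units of the state.
- ctrl.sense(): the state, without advancing time (a new reading comes with each control period).
- ctrl.capture(name): name is "scene" or "top" or "wrist"; returns a dict with "frame" (420x560x3 uint8, red, green, blue), "intrinsics" (3x3 intrinsics, pixels), "distortion" ([k1, k2, p1, p2, k3] as OpenCV has them; the pictures are not rectified), "rvec" (rotation vector, rad) and "tvec" (3), from world to camera coordinates, as OpenCV has them. Camera axes: x right, y down, z forward; pixel columns grow to the right and rows downward; lengths in mm; the calibration is good to about 2 mm. A picture is of the moment at which its call begins. There is no depth.
- ctrl.sign_off(): hands the job in; it is judged then, once.
The state is a dict: "time": time; "q": joint angles; "qvel": joint speeds; "tau": joint torques, N m; "ee_pos": TCP position; "ee_rot": TCP orientation; "contact_force": force on the tool from outside, world axes, zero at the start; "torque": the same for the moment, N m; "gripper_width": finger opening in mm; "grip_force": force on a finger pad.
Only numpy, scipy, OpenCV 4.12 (cv2) and the standard library are available. Lean on these libraries where they do the work, as an engineer would, in place of code of your own. Each camera call takes 0.05 s, during which the arm holds its last target. There are 200 camera calls.

## Task

Put the stoneware tea-for-one set together for display, on its saucer where the saucer stands. Build it from the bottom up, one piece at a time: the cup in the saucer, the teapot with its foot down in the cup's mouth, the steel strainer down in the pot, and the lid over the strainer, each fully seated and upright before the next goes on. Do not topple any of the china, do not shift the saucer by more than a few centimetres, and leave the candle, glass bowl, mug and gift box where they are.

Things in the scene. Friction and masses are not known exactly. Their poses are not given: they have to be found in the camera images.
- saucer: Cream stoneware saucer, round, 129 mm across, rim 14 mm high, 220 g, loose, with a brown clay rim. Origin: centre of its underside, z up. Its floor, flat to a radius of 33 mm, lies 5 mm above the origin; outside that the border rises to the rim.
- cup: Cream stoneware cup, 180 g, straight wall 64 mm wide outside from 15 mm up to the rim at 56 mm, mouth 57 mm inside, foot 52 mm. Origin: centre of the underside, z up. A loop handle on its own -x side reaches 59 mm from the axis, heights 12 to 50 mm: grip the wall across its own y, clear of the handle. Seated, its origin is 5 mm above the saucer's.
- pot: Cream lidless teapot, 300 g: cylinder 64 mm wide from 10 to 72 mm, mouth 54 mm inside. Brown tapered foot below, 42 mm wide at z 0, 50 at z 10, enters the cup; the body rests on the cup's rim, origin then 46 mm above the cup's, any heading. Origin: centre of the foot's underside. Spout on its own +x (to 59 mm, top 66), handle on -x (to 65 mm, top 67): grip the wall across its own y.
- strainer: Steel tea strainer, 90 g, 62 mm high, standing on its basket. Origin: centre of the underside, z up. Basket 39 mm wide below, 42 mm at z 36, neck 46 mm at z 41, flange 60 mm wide at z 45 to 48 that rests on the pot's rim; above it an upright collar 44 mm wide, z 48 to 62: grip the collar, fingertips just above the flange. Seated, its origin is 27 mm above the pot's.
- lid: Cream stoneware lid, 100 g, 63 mm wide, right way up. Origin: centre of the skirt's lower edge, z up. Skirt 53 mm inside, 16 mm deep; dome to z 24; wooden knob 18 mm wide, z 29 to 42, top 45: grip the knob, fingertips just above the dome. It goes over the strainer's collar, skirt resting on the flange, its origin then 48 mm above the strainer's.
- candle_tin: Bystander: candle in a brass tin, 50 mm wide, 28 mm high, loose. Origin: centre of the underside.
- glass_bowl: Bystander: small round clear glass bowl with pebbles, 90 mm wide, 70 mm high, loose. Origin: centre of the underside.
- mug: Bystander: lilac mug, 82 mm wide, 114 mm with its handle, 91 mm high, loose, at the back. Origin: centre of the underside's extent.
- gift_box: Bystander: small dark lidded card box with a flowered top, 63 x 71 x 30 mm, loose on the table at the left. Origin: centre of the underside.

How it is judged:
By the outcome, as a careful person would: the job done as asked, in the order asked, and still so for the second after the job is handed in, with the robot touching nothing.
It also fails if it takes over 109 s, if anything falls off the work surface, if the arm or the gripper's body presses on something with over 40 N, if the wrist force passes 120 N, or if a joint passes its speed limit or range.

## Working session

There is one attempt and no reset: what is moved stays moved. The work goes in short steps, Python scripts to look and compute and a tool call to move; the robot and the scene stay as the last step left them, time stands still between calls to the robot, and variables do not carry over. Pictures are saved under pics/ and viewed, at most 14 in all, crops included, and the job is handed in when it is done.

Besides the shell and the picture viewer there is one more tool, called by a JSON object that holds its "name" and its "arguments". carry_out: Moves the arm, as the interface text tells. Its arguments: {"type":"object","properties":{"moves":{"type":"array","items":{"type":"object","properties":{"dx":{"type":"number"},"dy":{"type":"number"},"dz":{"type":"number"},"turn":{"type":"number"},"fingers":{"type":"number"}}}},"squeeze":{"type":"number"}},"required":["moves"]}

```bash
ls; mkdir -p pics; cat > h.py <<'E'
import numpy as np, cv2
from station import ctrl
def cap(n,fn=None):
    c=ctrl.capture(n)
    if fn: cv2.imwrite('pics/'+fn+'.png',c['frame'][:,:,::-1])
    return c
def rays(c,px):
    px=np.asarray(px,float).reshape(-1,1,2)
    u=cv2.undistortPoints(px,np.array(c['intrinsics']),np.array(c['distortion'])).reshape(-1,2)
    R=cv2.Rodrigues(np.array(c['rvec'],float))[0]; t=np.array(c['tvec'],float).ravel()
    return -R.T@t, np.c_[u,np.ones(len(u))]@R
def onplane(c,px,z):
    o,d=rays(c,px); return o+d*((z-o[2])/d[:,2])[:,None]
def proj(c,P):
    return cv2.projectPoints(np.asarray(P,float).reshape(-1,3),np.array(c['rvec'],float),np.array(c['tvec'],float),np.array(c['intrinsics']),np.array(c['distortion']))[0].reshape(-1,2)
def tri(obs):
    A=np.zeros((3,3));b=np.zeros(3)
    for c,p in obs:
        o,d=rays(c,[p]);d=d[0]/np.linalg.norm(d[0]);M=np.eye(3)-np.outer(d,d);A+=M;b+=M@o
    return np.linalg.solve(A,b)
def circ(c,px,z):
    "least-squares circle of edge pixels cast on plane z: x,y,r"
    P=onplane(c,px,z)[:,:2]
    s=np.linalg.lstsq(np.c_[2*P,np.ones(len(P))],(P**2).sum(1),rcond=None)[0]
    return s[0],s[1],np.sqrt(s[2]+s[0]**2+s[1]**2)
E
python3 - <<'E'
from h import *
for n in('scene','top','wrist'):
    c=cap(n,n+'0'); o,_=rays(c,[[280,210]]); print(n,o.round(), onplane(c,[[280,210]],0).round())
s=ctrl.sense(); print(s)
E
```

```text
pics
scene [  47. -573. 1038.] [[603.  83.   0.]]
top [ 295.   77. 1313.] [[591.  47.   0.]]
wrist [ 97. 522. 374.] [[200. 487.   0.]]
{'time': 0.15, 'q': array([ 6.32517946e+01,  1.96278570e+01,  8.73627013e+01, -2.66596614e-04,
        7.30761121e+01, -8.36665221e+00]), 'qvel': array([ 0.10605266, -0.19425137, -0.19271985, -0.00737934,  0.03909251,
        0.00543678]), 'tau': array([ 1.89232771e-03, -4.33909142e+01, -2.46145928e+01, -1.90218043e-04,
        5.87738265e-03,  9.08914245e-06]), 'ee_pos': array([165.45319945, 498.02752589, 303.39214265]), 'ee_rot': array([[-9.48977973e-01,  3.15341936e-01, -5.19734796e-04],
       [ 3.15342321e-01,  9.48977416e-01, -1.04110592e-03],
       [ 1.64912226e-04, -1.15188097e-03, -9.99999323e-01]]), 'contact_force': array([0.52031905, 0.75417629, 0.80475653]), 'torque': array([-0.03622171,  0.01254019, -0.01141542]), 'grip_force': 0.0, 'gripper_width': 85.3636052146902}
```

View pics/top0.png

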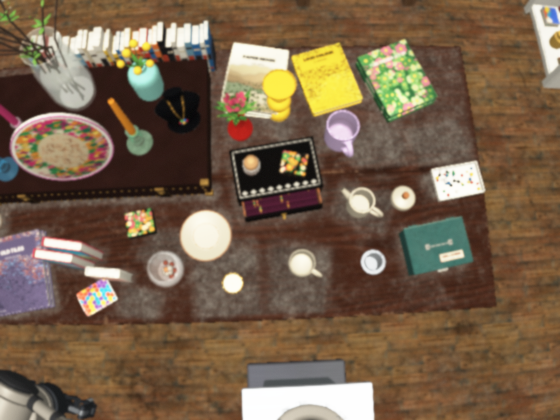

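View pics/scene0.png

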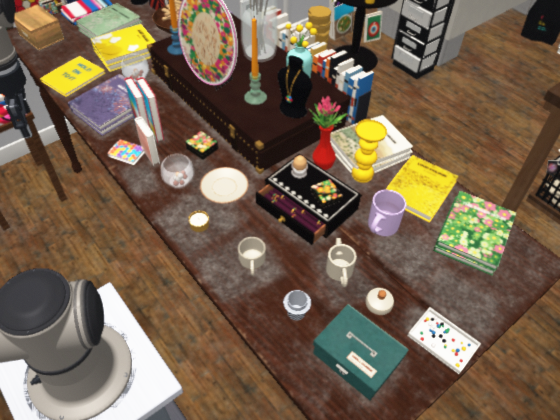

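The top view shows the saucer at (206,235), cup (302,263) with its handle at (317,273), pot (361,201), strainer (373,262) and lid (403,197). The scene view shows them at (224,185), (252,252), (341,262), (297,303) and (380,300). The red vase, drawers and suitcase stand behind the saucer.

```bash
python3 - <<'E'
import cv2,numpy as np
t=cv2.imread('pics/top0.png');s=cv2.imread('pics/scene0.png')
cv2.imwrite('pics/topz.png',cv2.resize(t[170:300,170:430],None,fx=3,fy=3,interpolation=cv2.INTER_CUBIC))
cv2.imwrite('pics/scz.png',cv2.resize(s[150:330,190:410],None,fx=3.3,fy=3.3,interpolation=cv2.INTER_CUBIC))
E
```

```text
(no output)
```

View pics/topz.png

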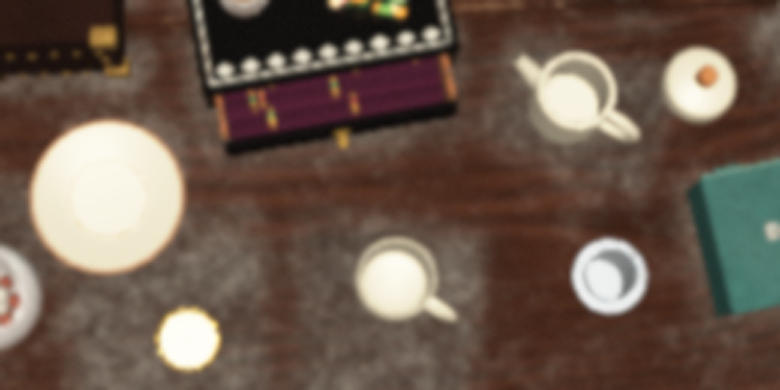

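View pics/scz.png

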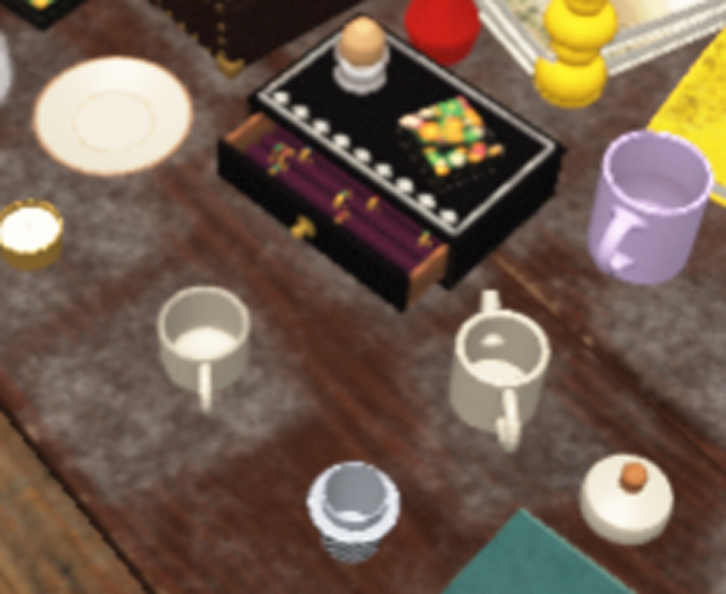

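Zoomed, the top view shows these rim centres: saucer (108,196), cup (397,278) with handle tip (452,316), pot (575,93) with side parts at (520,62) and (635,135), strainer flange (610,276) and knob (707,75). The scene zoom gives saucer (113,115), cup (204,328), pot (501,350), flange (354,503) and knob (633,475). I'll triangulate these.

```bash
python3 - <<'E'
from h import *
t=cap('top');s=cap('scene')
T=lambda p:np.array(p)/3+[170,170]
S=lambda p:np.array(p)/3.3+[190,150]
for n,a,b in [('saucer',(108,196),(113,115)),('cup',(397,278),(204,328)),('pot',(575,93),(501,350)),('flange',(610,276),(354,503)),('knob',(707,75),(633,475))]:
    print(n,tri([(t,T(a)),(s,S(b))]).round(1))
print('cupH',onplane(t,[T((452,316))],35).round(), 'pot sides',onplane(t,[T((520,60)),T((637,136))],60).round())
print('candle',onplane(t,[T((188,340))],28).round(),'bowl',onplane(t,[(165,268)],50).round(),'box',onplane(t,[(140,223)],30).round(),'vase',onplane(t,[(238,110)],70).round(),'drawer front',onplane(t,[T((230,150)),T((455,112)),T((210,88)),T((455,40))],60).round(),onplane(t,[(210,185)],80).round())
w=cap('wrist');r=ctrl.sense();o,d=rays(w,[[280,210]]);Rt=r['ee_rot']
print('wrist cam in tool',Rt.T@(o-r['ee_pos']),Rt.T@d[0])
E
```

```text
saucer [531.1 234.7  13.8]
cup [448.6  -0.7  48.4]
pot [ 591.2 -153.    67.8]
flange [ 442.5 -173.7   47.4]
knob [ 607.9 -271.4   40.4]
cupH [[416. -44.  35.]] pot sides [[ 621. -110.   60.]
 [ 554. -202.   60.]]
candle [[407. 170.  28.]] bowl [[448. 332.  50.]] box [[566. 400.  30.]] vase [[840. 143.  70.]] drawer front [[556. 130.  60.]
 [580. -54.  60.]
 [608. 144.  60.]
 [640. -58.  60.]] [[642. 215.  80.]]
wrist cam in tool [ 72.89768238   0.6948615  -70.22777339] [-0.27991328  0.00117961  0.96005778]
```

{"name": "carry_out", "arguments": {"moves": [{"dx": -0.426,"dy": -0.384,"dz": 0.064,"turn": 1.885,"fingers": 1},{"dx": -0.426,"dy": -0.384,"dz": 0.064,"turn": 1.885,"fingers": 1},{"dx": -0.426,"dy": -0.384,"dz": 0.064,"turn": 1.885,"fingers": 1},{"dx": -0.426,"dy": -0.384,"dz": 0.064,"turn": 1.885,"fingers": 1},{"dx": -0.426,"dy": -0.384,"dz": 0.064,"turn": 1.885,"fingers": 1},{"dx": -0.426,"dy": -0.384,"dz": 0.064,"turn": 1.885,"fingers": 1},{"dx": -0.426,"dy": -0.384,"dz": 0.064,"turn": 1.885,"fingers": 1},{"dx": -0.426,"dy": -0.384,"dz": 0.064,"turn": 1.885,"fingers": 1},{"dx": -0.426,"dy": -0.384,"dz": 0.064,"turn": 1.885,"fingers": 1},{"dx": -0.426,"dy": -0.384,"dz": 0.064,"turn": 1.885,"fingers": 1},{"dx": -0.426,"dy": -0.384,"dz": 0.064,"turn": 1.885,"fingers": 1},{"dx": -0.426,"dy": -0.384,"dz": 0.064,"turn": 1.885,"fingers": 1}], "squeeze": 30}}

```text
time: 1.3
ee_pos: [411.5, 64.1, 248.5]
ee_rot: [[0.254, 0.967, 0.001], [0.967, -0.254, 0.0], [0.0, 0.001, -1.0]]
contact_force: [0.5, 1.2, 0.8]
gripper_width: 85.4
grip_force: 0.0
```

```bash
cat >> h.py <<'E'
def go(x,y,z,th=None):
    "print the shift (m) and turn (rad) from the present pose to TCP x,y,z, closing line at th degrees"
    s=ctrl.sense();R=s['ee_rot'];d=R.T@(np.array([x,y,z])-s['ee_pos'])/1000
    a=np.degrees(np.arctan2(R[1,1],R[0,1]));t=0 if th is None else -np.radians((th-a+90)%180-90)
    print('go dx %.4f dy %.4f dz %.4f turn %.3f | len %.0f'%(*d,t,1000*np.linalg.norm(d)),end=' ');st()
def st():
    s=ctrl.sense();R=s['ee_rot'];print('t %.1f'%s['time'],'pos',s['ee_pos'].round(1),'th %.1f'%np.degrees(np.arctan2(R[1,1],R[0,1])),'w %.1f'%s['gripper_width'],'grip %.0f'%s['grip_force'],'F',s['contact_force'].round(1),'q6 %.0f'%s['q'][5],'tilt',R[:2,2].round(4))
E
python3 -c "
from h import *
go(449,-1,240)"
```

```text
go dx -0.0534 dy 0.0528 dz 0.0085 turn 0.000 | len 76 t 1.3 pos [411.5  64.1 248.5] th -14.7 w 85.4 grip 0 F [0.5 1.2 0.8] q6 13 tilt [0.0007 0.0002]
```

{"name": "carry_out", "arguments": {"moves": [{"dx": -0.053,"dy": 0.053,"dz": 0.008,"turn": 0.382,"fingers": 1},{"dx": -0.053,"dy": 0.053,"dz": 0.008,"turn": 0.382,"fingers": 1},{"dx": -0.053,"dy": 0.053,"dz": 0.008,"turn": 0.382,"fingers": 1},{"dx": -0.053,"dy": 0.053,"dz": 0.008,"turn": 0.382,"fingers": 1},{"dx": -0.053,"dy": 0.053,"dz": 0.008,"turn": 0.382,"fingers": 1}]}}

```text
time: 1.72
ee_pos: [448.8, 1.6, 240.2]
ee_rot: [[0.589, 0.808, -0.001], [0.808, -0.589, 0.0], [-0.0, -0.001, -1.0]]
contact_force: [-0.1, 1.5, 0.7]
gripper_width: 85.7
grip_force: 0.0
```

```bash
python3 -c "
from h import *
cap('wrist','w1');st()"
```

```text
t 1.8 pos [448.7   2.1 240.4] th -36.0 w 85.6 grip 0 F [-0.3  0.6  1.1] q6 26 tilt [-0.0005  0.0004]
```

View pics/w1.png

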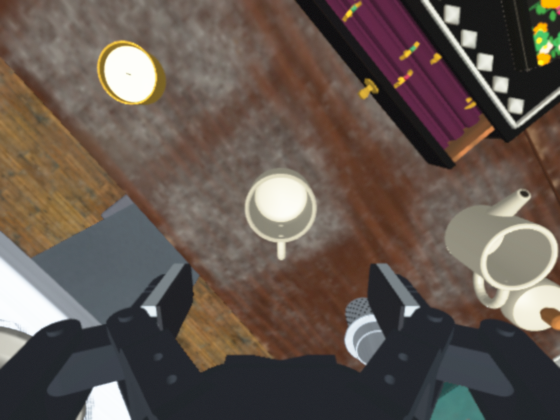

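The wrist view shows the cup rim with left edge (245,207), right edge (317,207) and bottom edge (281,243). The handle points straight down the image to (281,257), so the heading is right.

```bash
cat >> h.py <<'E'
def creamcirc(c,lo,z,r,roi,it=3):
    "mask blob in roi (x0,y0,x1,y1), lowest-edge half of the contour fitted as circle on plane z"
    x0,y0,x1,y1=roi;f=c['frame'][y0:y1,x0:x1]
    m=(f.min(2)>lo).astype(np.uint8);m=cv2.morphologyEx(m,cv2.MORPH_CLOSE,np.ones((5,5)))
    k=max(cv2.findContours(m,cv2.RETR_EXTERNAL,cv2.CHAIN_APPROX_NONE)[0],key=cv2.contourArea)[:,0]+[x0,y0]
    return k
E
python3 - <<'E'
from h import *
import pickle
w=cap('wrist');R=ctrl.sense()['ee_rot']
print(proj(w,[[449,-1,56]]))
k=creamcirc(w,95,56,32,(220,150,340,280))
print(k.min(0),k.max(0))
P=onplane(w,k,56)
for z in (50,56): print(z,circ(w,[[245,207],[317,207],[281,243],[256,232],[306,232]],z))
# width by row
for y in range(165,262,6):
    xs=k[k[:,1]==y,0]; print(y,xs.min() if len(xs) else 0,xs.max() if len(xs) else 0,end='; ')
h=onplane(w,[[281,257]],35)[0];print(h)
t=cap('top');k=creamcirc(t,95,0,0,(285,240,325,285));print(proj(t,[[449,-1,56],[448.5,-1,48]]))
E
```

```text
[[282.48381636 212.70956587]]
[220 150] [339 262]
50 (np.float64(448.9035125432134), np.float64(1.1007976812525158), np.float64(32.66528626594894))
56 (np.float64(449.8987278123699), np.float64(2.4999157384918362), np.float64(31.91351549731877))
165 262 286; 171 263 296; 177 258 304; 183 249 308; 189 220 313; 195 229 314; 201 228 319; 207 244 330; 213 241 339; 219 220 339; 225 220 339; 231 231 333; 237 237 327; 243 242 321; 249 227 313; 255 225 287; 261 274 275; [416.82553736 -43.23862506  35.        ]
[[302.74982505 261.76655038]
 [302.57628317 262.38541277]]
```

{"name": "carry_out", "arguments": {"moves": [{"dx": 0.001,"dy": 0.0,"dz": 0.04,"turn": 0,"fingers": 1},{"dx": 0.001,"dy": 0.0,"dz": 0.08,"turn": 0,"fingers": 1},{"dx": 0.001,"dy": 0.0,"dz": 0.115,"turn": 0,"fingers": 1},{"dx": 0.001,"dy": 0.0,"dz": 0.135,"turn": 0,"fingers": 1},{"dx": 0.001,"dy": 0.0,"dz": 0.144,"turn": 0,"fingers": 1},{"dx": 0.001,"dy": 0.0,"dz": 0.144,"turn": 0,"fingers": 1},{"dx": 0.001,"dy": 0.0,"dz": 0.144,"turn": 0,"fingers": 0.4},{"dx": 0.001,"dy": 0.0,"dz": 0.144,"turn": 0,"fingers": 0.2},{"dx": 0.001,"dy": 0.0,"dz": 0.144,"turn": 0,"fingers": 0},{"dx": 0.001,"dy": 0.0,"dz": 0.144,"turn": 0,"fingers": 0},{"dx": 0.001,"dy": 0.0,"dz": 0.144,"turn": 0,"fingers": 0},{"dx": 0.001,"dy": 0.0,"dz": 0.144,"turn": 0,"fingers": 0}], "squeeze": 30}}

```text
time: 2.87
ee_pos: [450.6, 2.6, 98.2]
ee_rot: [[0.59, 0.807, 0.003], [0.807, -0.59, -0.0], [0.002, 0.003, -1.0]]
contact_force: [-1.7, 3.2, 7.2]
gripper_width: 64.2
grip_force: 33.4
```

```bash
python3 - <<'E'
from h import *
go(531,235,200)
t=cap('top')
k=creamcirc(t,140,14,64,(175,205,240,266));h=cv2.convexHull(k)[:,0];print('saucer top',circ(t,h,14),cv2.fitEllipse(k)[0])
s=cap('scene');k=creamcirc(s,140,14,64,(195,160,255,210));h=cv2.convexHull(k)[:,0];print('saucer scene',circ(s,h,14))
E
```

```text
go dx 0.2352 dy -0.0721 dz -0.1016 turn 0.000 | len 266 t 2.9 pos [450.6   2.6  98.2] th -36.2 w 64.2 grip 33 F [-1.7  3.2  7.2] q6 27 tilt [ 0.0035 -0.0002]
saucer top (np.float64(531.9683866299903), np.float64(236.978911443357), np.float64(63.355233399025664)) (205.29241943359375, 235.07020568847656)
saucer scene (np.float64(531.5839411525984), np.float64(237.21284977936747), np.float64(62.74856281016727))
```

{"name": "carry_out", "arguments": {"moves": [{"dz": -0.015,"fingers": 0},{"dz": -0.04,"fingers": 0},{"dz": -0.07,"fingers": 0},{"dx": 0.02,"dy": -0.006,"dz": -0.095,"fingers": 0},{"dx": 0.05,"dy": -0.015,"dz": -0.1,"fingers": 0},{"dx": 0.08,"dy": -0.025,"dz": -0.1,"fingers": 0},{"dx": 0.11,"dy": -0.034,"dz": -0.1,"fingers": 0},{"dx": 0.14,"dy": -0.043,"dz": -0.1,"fingers": 0},{"dx": 0.17,"dy": -0.052,"dz": -0.1,"fingers": 0},{"dx": 0.2,"dy": -0.062,"dz": -0.1,"fingers": 0},{"dx": 0.225,"dy": -0.07,"dz": -0.1,"fingers": 0},{"dx": 0.237,"dy": -0.0726,"dz": -0.1,"fingers": 0}]}}

```text
$.moves[0]: bad value
```

```bash
python3 - <<'E'
from h import *
go(531.8,237,104); cap('wrist','w2')
E
```

```text
go dx 0.2371 dy -0.0729 dz -0.0056 turn 0.000 | len 248 t 3.0 pos [450.6   2.6  98.2] th -36.2 w 64.3 grip 33 F [-0.8  1.9  8.1] q6 27 tilt [ 0.0034 -0.0002]
```

View pics/w2.png

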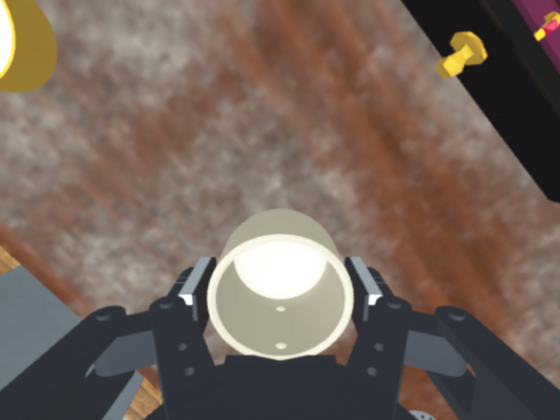

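The move was refused because rows need every field, so the cup is still on the table. The picture shows it gripped squarely, rim from (207,297) to (355,297), with a pad on each side.

{"name": "carry_out", "arguments": {"moves": [{"dx": 0,"dy": 0,"dz": -0.015,"turn": 0,"fingers": 0},{"dx": 0,"dy": 0,"dz": -0.04,"turn": 0,"fingers": 0},{"dx": 0,"dy": 0,"dz": -0.07,"turn": 0,"fingers": 0},{"dx": 0.02,"dy": -0.006,"dz": -0.095,"turn": 0,"fingers": 0},{"dx": 0.05,"dy": -0.015,"dz": -0.1,"turn": 0,"fingers": 0},{"dx": 0.08,"dy": -0.025,"dz": -0.1,"turn": 0,"fingers": 0},{"dx": 0.11,"dy": -0.034,"dz": -0.1,"turn": 0,"fingers": 0},{"dx": 0.14,"dy": -0.043,"dz": -0.1,"turn": 0,"fingers": 0},{"dx": 0.17,"dy": -0.052,"dz": -0.1,"turn": 0,"fingers": 0},{"dx": 0.2,"dy": -0.062,"dz": -0.1,"turn": 0,"fingers": 0},{"dx": 0.225,"dy": -0.07,"dz": -0.1,"turn": 0,"fingers": 0},{"dx": 0.237,"dy": -0.0726,"dz": -0.1,"turn": 0,"fingers": 0}]}}

```text
time: 4.02
ee_pos: [531.6, 239.7, 197.5]
ee_rot: [[0.589, 0.808, 0.002], [0.808, -0.589, 0.002], [0.003, 0.001, -1.0]]
contact_force: [-1.0, -0.0, -1.6]
gripper_width: 63.7
grip_force: 34.2
```

```bash
python3 - <<'E'
from h import *
go(531.8,237,104); w=cap('wrist','w3'); print(proj(w,[[531.8,237,14],[531.8+64.5*.8,237-64.5*.6,14],[531.8-64.5*.8,237+64.5*.6,14]]))
E
```

```text
go dx -0.0024 dy 0.0016 dz 0.0935 turn 0.000 | len 94 t 4.0 pos [531.6 239.7 197.5] th -36.1 w 63.7 grip 34 F [-1.  -0.  -1.6] q6 53 tilt [0.0025 0.0016]
[[281.7466267  213.26575247]
 [354.09954732 214.21168302]
 [209.23344294 212.31982872]]
```

View pics/w3.png

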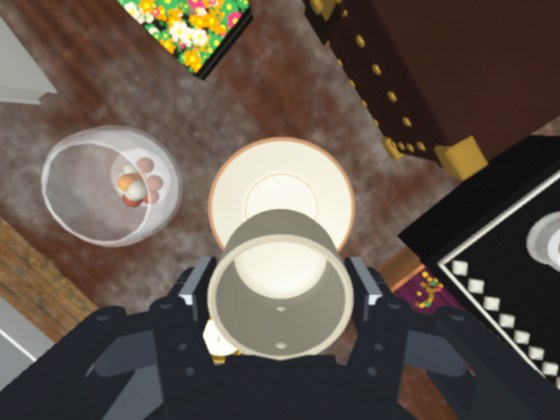

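The wrist view shows the saucer rim from (208,207) to (355,207), top (281,137), so its centre is about (281.5,209). That is within 3 mm of the earlier fixes, and the bowl and drawers are clear.

{"name": "carry_out", "arguments": {"moves": [{"dx": 0,"dy": 0.001,"dz": 0.025,"turn": 0,"fingers": 0},{"dx": 0,"dy": 0.0015,"dz": 0.05,"turn": 0,"fingers": 0},{"dx": 0,"dy": 0.0015,"dz": 0.07,"turn": 0,"fingers": 0},{"dx": 0,"dy": 0.0015,"dz": 0.082,"turn": 0,"fingers": 0},{"dx": 0,"dy": 0.0015,"dz": 0.086,"turn": 0,"fingers": 0},{"dx": 0,"dy": 0.0015,"dz": 0.088,"turn": 0,"fingers": 0},{"dx": 0,"dy": 0.0015,"dz": 0.088,"turn": 0,"fingers": 0}]}}

```text
time: 4.65
ee_pos: [532.7, 235.5, 109.2]
ee_rot: [[0.591, 0.807, 0.001], [0.807, -0.591, 0.0], [0.001, 0.001, -1.0]]
contact_force: [0.7, 0.3, -0.5]
gripper_width: 64.0
grip_force: 34.2
```

```bash
python3 -c "
from h import *
go(533,239,103.2)"
```

```text
go dx 0.0030 dy -0.0018 dz 0.0060 turn 0.000 | len 7 t 4.7 pos [532.7 235.5 109.2] th -36.2 w 64.0 grip 34 F [ 0.7  0.3 -0.5] q6 53 tilt [0.001  0.0003]
```

{"name": "carry_out", "arguments": {"moves": [{"dx": 0.003,"dy": -0.002,"dz": 0.001,"turn": 0,"fingers": 0},{"dx": 0.003,"dy": -0.002,"dz": 0.003,"turn": 0,"fingers": 0},{"dx": 0.003,"dy": -0.002,"dz": 0.0045,"turn": 0,"fingers": 0},{"dx": 0.003,"dy": -0.002,"dz": 0.006,"turn": 0,"fingers": 0},{"dx": 0.003,"dy": -0.002,"dz": 0.0065,"turn": 0,"fingers": 0},{"dx": 0.003,"dy": -0.002,"dz": 0.0065,"turn": 0,"fingers": 0},{"dx": 0.003,"dy": -0.002,"dz": 0.0065,"turn": 0,"fingers": 0}]}}

```text
time: 5.23
ee_pos: [532.7, 239.5, 103.3]
ee_rot: [[0.591, 0.807, 0.001], [0.807, -0.591, 0.001], [0.001, 0.001, -1.0]]
contact_force: [-1.4, -1.0, 7.3]
gripper_width: 64.2
grip_force: 34.9
```

```bash
python3 -c "
from h import *
st()"
```

```text
t 5.2 pos [532.7 239.5 103.3] th -36.2 w 64.2 grip 35 F [-1.4 -1.   7.3] q6 53 tilt [0.0013 0.0006]
```

Seated at the expected height, with a 7 N contact force. Next I release and rise.

{"name": "carry_out", "arguments": {"moves": [{"dx": 0,"dy": 0,"dz": 0,"turn": 0,"fingers": 0.55},{"dx": 0,"dy": 0,"dz": 0,"turn": 0,"fingers": 0.8},{"dx": 0,"dy": 0,"dz": 0,"turn": 0,"fingers": 1},{"dx": 0,"dy": 0,"dz": 0,"turn": 0,"fingers": 1},{"dx": 0,"dy": 0,"dz": -0.01,"turn": 0,"fingers": 1},{"dx": 0,"dy": 0,"dz": -0.04,"turn": 0,"fingers": 1},{"dx": 0,"dy": 0,"dz": -0.08,"turn": 0,"fingers": 1},{"dx": 0,"dy": 0,"dz": -0.12,"turn": 0,"fingers": 1},{"dx": 0,"dy": 0,"dz": -0.15,"turn": 0,"fingers": 1},{"dx": 0,"dy": 0,"dz": -0.15,"turn": 0,"fingers": 1},{"dx": 0,"dy": 0,"dz": -0.15,"turn": 0,"fingers": 1}]}}

```text
time: 6.15
ee_pos: [533.1, 239.5, 254.7]
ee_rot: [[0.591, 0.807, 0.005], [0.807, -0.591, 0.002], [0.004, 0.003, -1.0]]
contact_force: [-0.4, -0.2, -0.5]
gripper_width: 85.6
grip_force: 0.0
```

```bash
python3 - <<'E'
from h import *
w=cap('wrist','w4');go(591,-153,260,-36)
t=cap('top','top1')
a=np.hstack([w['frame'][120:320,170:390],cv2.resize(t['frame'][200:270,167:244],None,fx=200/70,fy=200/70)]) 
cv2.imwrite('pics/c1.png',cv2.resize(a,None,fx=1.7,fy=1.7)[:,:,::-1])
E
```

```text
go dx -0.2818 dy 0.2790 dz -0.0075 turn -0.004 | len 397 t 6.2 pos [532.4 239.2 252.6] th -36.2 w 84.8 grip 0 F [-0.3  0.3 -0.1] q6 53 tilt [0.001  0.0004]
```

View pics/c1.png

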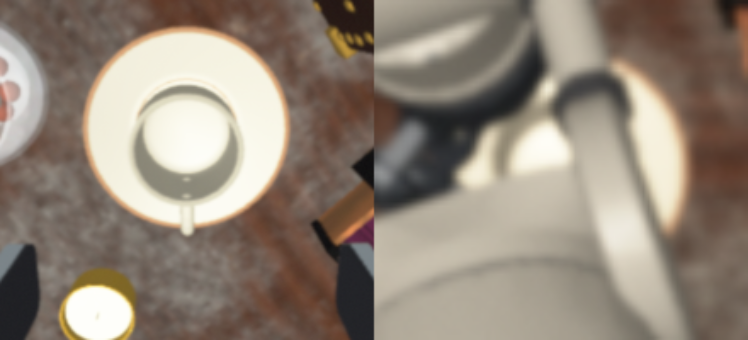

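The cup stands centred in the saucer: rim from (131,150) to (243,150) inside the saucer from (84,127) to (288,127) in the crop. Next I go over the pot. The line of its spout and handle points at about 54°, so the current heading suits it.

{"name": "carry_out", "arguments": {"moves": [{"dx": -0.025,"dy": 0.025,"dz": -0.007,"turn": 0,"fingers": 1},{"dx": -0.05,"dy": 0.05,"dz": -0.007,"turn": 0,"fingers": 1},{"dx": -0.078,"dy": 0.077,"dz": -0.007,"turn": 0,"fingers": 1},{"dx": -0.106,"dy": 0.105,"dz": -0.007,"turn": 0,"fingers": 1},{"dx": -0.134,"dy": 0.133,"dz": -0.007,"turn": 0,"fingers": 1},{"dx": -0.162,"dy": 0.16,"dz": -0.007,"turn": 0,"fingers": 1},{"dx": -0.19,"dy": 0.188,"dz": -0.007,"turn": 0,"fingers": 1},{"dx": -0.218,"dy": 0.216,"dz": -0.007,"turn": 0,"fingers": 1},{"dx": -0.246,"dy": 0.244,"dz": -0.007,"turn": 0,"fingers": 1},{"dx": -0.27,"dy": 0.267,"dz": -0.007,"turn": 0,"fingers": 1},{"dx": -0.282,"dy": 0.279,"dz": -0.007,"turn": 0,"fingers": 1},{"dx": -0.282,"dy": 0.279,"dz": -0.007,"turn": 0,"fingers": 1}]}}

```text
time: 7.25
ee_pos: [590.6, -156.6, 256.8]
ee_rot: [[0.594, 0.804, -0.003], [0.804, -0.594, 0.0], [-0.001, -0.003, -1.0]]
contact_force: [-1.0, 0.4, 0.3]
gripper_width: 85.2
grip_force: 0.0
```

{"name": "carry_out", "arguments": {"moves": [{"dx": 0,"dy": 0,"dz": 0,"turn": 0,"fingers": 1},{"dx": 0,"dy": 0,"dz": 0,"turn": 0,"fingers": 1},{"dx": 0,"dy": 0,"dz": 0,"turn": 0,"fingers": 1}]}}

```text
time: 7.5
ee_pos: [590.9, -151.3, 258.5]
ee_rot: [[0.589, 0.808, -0.001], [0.808, -0.589, 0.001], [0.0, -0.001, -1.0]]
contact_force: [-0.4, 0.2, 1.0]
gripper_width: 85.5
grip_force: 0.0
```

```bash
python3 - <<'E'
from h import *
w=cap('wrist');go(591,-153,260,-36)
a=w['frame'][100:320,140:420];cv2.imwrite('pics/c2.png',cv2.resize(a,None,fx=2.5,fy=2.5,interpolation=cv2.INTER_CUBIC)[:,:,::-1])
t=cap('top');w4=w
E
```

```text
go dx -0.0014 dy 0.0010 dz -0.0012 turn -0.002 | len 2 t 7.5 pos [ 591.  -151.3  258.8] th -36.1 w 85.7 grip 0 F [0.4 0.3 0.6] q6 15 tilt [-0.0005  0.0006]
```

View pics/c2.png

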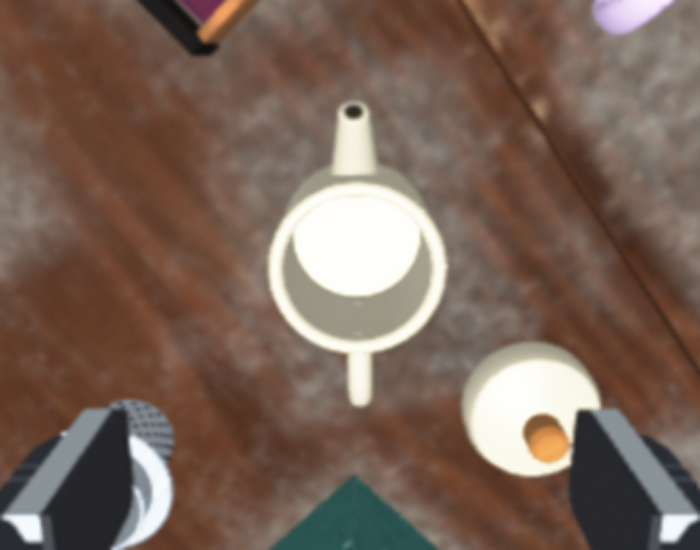

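The crop shows the pot rim from (268,268) to (448,268), top 183 and bottom 355. The spout tip is at (353,110) and the handle end at (360,400). In this gripper heading the handle points straight back, which is right.

```bash
python3 - <<'E'
from h import *
import math
w=cap('wrist')
C=lambda p:np.array(p)/2.5+[140,100]
pts=[C((358+90*math.cos(a),269+86*math.sin(a))) for a in np.linspace(0,6.2,12)]
for z in(67,72):print('pot',z,circ(w,pts,z))
a,b=onplane(w,[C((353,110)),C((360,400))],62)[:,:2];d=a-b;print('head',np.degrees(math.atan2(d[1],d[0])))
# cup from w4: same camera offset, TCP then at 532.4,239.2,252.6
o,_=rays(w,[[0,0]]);tc=ctrl.sense()['ee_pos'];s=np.array([532.4,239.2,252.6])-tc
D=lambda p:np.array(p)/1.7+[170,120]
w=dict(w);R=cv2.Rodrigues(np.array(w['rvec'],float))[0];w['tvec']=np.array(w['tvec']).ravel()-R@s
print('cup',circ(w,[D((131,148)),D((243,148)),D((187,205)),D((147,189)),D((227,189))],61))
print('saucer',circ(w,[D((84,127)),D((288,127)),D((187,27)),D((187,227))],14))
go(591,-153,115)
E
```

```text
pot 67 (np.float64(592.8797055369328), np.float64(-153.82158063910356), np.float64(32.87240131938828))
pot 72 (np.float64(593.6752367003031), np.float64(-152.63931106894825), np.float64(32.245782439844504))
head 55.38553671614283
cup (np.float64(531.2570908736526), np.float64(238.01532350556715), np.float64(30.220115510738246))
saucer (np.float64(530.4281923357631), np.float64(237.97766329771162), np.float64(64.15273139031267))
go dx -0.0012 dy 0.0007 dz 0.1441 turn 0.000 | len 144 t 7.7 pos [ 591.1 -151.7  259.1] th -36.1 w 85.4 grip 0 F [ 0.2  1.  -0.9] q6 15 tilt [0.0001 0.0002]
```

{"name": "carry_out", "arguments": {"moves": [{"dx": 0,"dy": 0.0024,"dz": 0.04,"turn": -0.026,"fingers": 1},{"dx": 0,"dy": 0.0024,"dz": 0.08,"turn": -0.026,"fingers": 1},{"dx": 0,"dy": 0.0024,"dz": 0.115,"turn": -0.026,"fingers": 1},{"dx": 0,"dy": 0.0024,"dz": 0.14,"turn": -0.026,"fingers": 1},{"dx": 0,"dy": 0.0024,"dz": 0.154,"turn": -0.026,"fingers": 1},{"dx": 0,"dy": 0.0024,"dz": 0.157,"turn": -0.026,"fingers": 1},{"dx": 0,"dy": 0.0024,"dz": 0.157,"turn": -0.026,"fingers": 0.6},{"dx": 0,"dy": 0.0024,"dz": 0.157,"turn": -0.026,"fingers": 0.4},{"dx": 0,"dy": 0.0024,"dz": 0.157,"turn": -0.026,"fingers": 0.2},{"dx": 0,"dy": 0.0024,"dz": 0.157,"turn": -0.026,"fingers": 0},{"dx": 0,"dy": 0.0024,"dz": 0.157,"turn": -0.026,"fingers": 0},{"dx": 0,"dy": 0.0024,"dz": 0.157,"turn": -0.026,"fingers": 0}], "squeeze": 40}}

```text
time: 8.65
ee_pos: [593.6, -154.5, 103.3]
ee_rot: [[0.57, 0.822, 0.002], [0.822, -0.57, -0.001], [0.001, 0.002, -1.0]]
contact_force: [-0.2, 1.9, 5.5]
gripper_width: 63.9
grip_force: 45.5
```

{"name": "carry_out", "arguments": {"moves": [{"dx": 0,"dy": 0,"dz": 0,"turn": 0,"fingers": 0},{"dx": 0,"dy": 0,"dz": 0,"turn": 0,"fingers": 0}]}}

```text
time: 8.82
ee_pos: [593.6, -154.5, 103.3]
ee_rot: [[0.57, 0.822, 0.002], [0.822, -0.57, -0.001], [0.001, 0.002, -1.0]]
contact_force: [0.9, 1.8, 7.2]
gripper_width: 64.1
grip_force: 45.6
```

```bash
python3 - <<'E'
from h import *
st()
s=ctrl.sense();z=s['ee_pos'][2]
go(531.8,238.8,z+160)
w=cap('wrist','w5')
E
```

```text
t 8.8 pos [ 593.6 -154.5  103.3] th -34.7 w 64.1 grip 46 F [0.9 1.8 7.2] q6 13 tilt [ 0.0023 -0.0005]
go dx 0.2882 dy -0.2745 dz -0.1604 turn 0.000 | len 429 t 8.8 pos [ 593.6 -154.5  103.3] th -34.7 w 64.1 grip 46 F [0.9 1.8 7.2] q6 13 tilt [ 0.0023 -0.0005]
```

{"name": "carry_out", "arguments": {"moves": [{"dx": 0,"dy": 0,"dz": -0.01,"turn": 0,"fingers": 0},{"dx": 0,"dy": 0,"dz": -0.03,"turn": 0,"fingers": 0},{"dx": 0,"dy": 0,"dz": -0.06,"turn": 0,"fingers": 0},{"dx": 0,"dy": 0,"dz": -0.09,"turn": 0,"fingers": 0},{"dx": 0,"dy": 0,"dz": -0.12,"turn": 0,"fingers": 0},{"dx": 0.01,"dy": -0.01,"dz": -0.145,"turn": 0,"fingers": 0},{"dx": 0.025,"dy": -0.024,"dz": -0.16,"turn": 0,"fingers": 0},{"dx": 0.043,"dy": -0.041,"dz": -0.16,"turn": 0,"fingers": 0},{"dx": 0.062,"dy": -0.059,"dz": -0.16,"turn": 0,"fingers": 0},{"dx": 0.081,"dy": -0.077,"dz": -0.16,"turn": 0,"fingers": 0},{"dx": 0.1,"dy": -0.095,"dz": -0.16,"turn": 0,"fingers": 0},{"dx": 0.119,"dy": -0.113,"dz": -0.16,"turn": 0,"fingers": 0}]}}

```text
time: 9.87
ee_pos: [567.0, 8.7, 262.0]
ee_rot: [[0.57, 0.822, -0.001], [0.822, -0.57, 0.0], [-0.001, -0.001, -1.0]]
contact_force: [-0.2, -0.2, -4.4]
gripper_width: 64.2
grip_force: 45.6
```

{"name": "carry_out", "arguments": {"moves": [{"dx": 0.019,"dy": -0.018,"dz": 0,"turn": 0,"fingers": 0},{"dx": 0.038,"dy": -0.036,"dz": 0,"turn": 0,"fingers": 0},{"dx": 0.057,"dy": -0.054,"dz": 0,"turn": 0,"fingers": 0},{"dx": 0.076,"dy": -0.072,"dz": 0,"turn": 0,"fingers": 0},{"dx": 0.095,"dy": -0.09,"dz": 0,"turn": 0,"fingers": 0},{"dx": 0.114,"dy": -0.108,"dz": 0,"turn": 0,"fingers": 0},{"dx": 0.133,"dy": -0.126,"dz": 0,"turn": 0,"fingers": 0},{"dx": 0.148,"dy": -0.141,"dz": 0,"turn": 0,"fingers": 0},{"dx": 0.16,"dy": -0.152,"dz": 0,"turn": 0,"fingers": 0},{"dx": 0.169,"dy": -0.161,"dz": 0,"turn": 0,"fingers": 0},{"dx": 0.169,"dy": -0.161,"dz": 0,"turn": 0,"fingers": 0},{"dx": 0.169,"dy": -0.161,"dz": 0,"turn": 0,"fingers": 0}]}}

```text
time: 10.87
ee_pos: [531.5, 238.4, 261.8]
ee_rot: [[0.569, 0.823, -0.0], [0.823, -0.569, -0.001], [-0.001, -0.0, -1.0]]
contact_force: [1.1, -0.9, -3.0]
gripper_width: 64.4
grip_force: 45.6
```

```bash
python3 - <<'E'
from h import *
go(531.8,238.8,180)
w=cap('wrist','w6');print(proj(w,[[531.8,238.8,61],[531.8,238.8,14]]))
E
```

```text
go dx 0.0006 dy -0.0000 dz 0.0818 turn 0.000 | len 82 t 10.9 pos [531.5 238.4 261.8] th -34.7 w 64.4 grip 46 F [ 1.1 -0.9 -3. ] q6 51 tilt [-0.0005 -0.0007]
[[279.95804819 204.64100372]
 [279.96816498 193.41864394]]
```

View pics/w6.png

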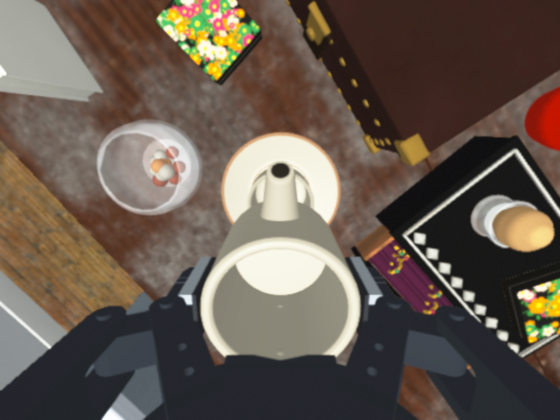

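The pot is held upright over the saucer. Its rim runs from (201,302) to (360,302) with its top at (280,238), and the saucer from (222,190) to (341,190). The spout hides most of the cup.

```bash
python3 - <<'E'
from h import *
w=cap('wrist');z=ctrl.sense()['ee_pos'][2]-103.3+72
print('pot',z,circ(w,[[201,302],[360,302],[280.5,238],[222,257],[339,257]],z))
print('saucer',circ(w,[[222,190],[341,190],[281.5,132],[239,148],[323,148]],14))
g=cv2.cvtColor(w['frame'],cv2.COLOR_RGB2GRAY);print(g[232:244,280],g[302,195:210],g[302,352:366])
st()
E
```

```text
pot 230.61080056100207 (np.float64(533.6789478917624), np.float64(240.13334769385705), np.float64(31.40133828445576))
saucer (np.float64(533.4210700548219), np.float64(237.54783292038624), np.float64(65.09386847788124))
[135 134 135 136 150 184 211 219 226 237 246 249] [ 71  52  36  33  55 123 199 228 238 242 243 243 241 235 226] [240 242 242 241 238 231 216 183 116  56  37  39  53  70]
t 11.0 pos [531.9 237.4 261.9] th -34.8 w 64.0 grip 46 F [ 0.3  0.3 -4.1] q6 51 tilt [-0.0003 -0.0006]
```

{"name": "carry_out", "arguments": {"moves": [{"dx": -0.001,"dy": -0.0005,"dz": 0.015,"turn": 0,"fingers": 0},{"dx": -0.001,"dy": -0.0005,"dz": 0.035,"turn": 0,"fingers": 0},{"dx": -0.001,"dy": -0.0005,"dz": 0.055,"turn": 0,"fingers": 0},{"dx": -0.001,"dy": -0.0005,"dz": 0.072,"turn": 0,"fingers": 0},{"dx": -0.001,"dy": -0.0005,"dz": 0.083,"turn": 0,"fingers": 0},{"dx": -0.001,"dy": -0.0005,"dz": 0.089,"turn": 0,"fingers": 0},{"dx": -0.001,"dy": -0.0005,"dz": 0.093,"turn": 0,"fingers": 0},{"dx": -0.001,"dy": -0.0005,"dz": 0.093,"turn": 0,"fingers": 0},{"dx": -0.001,"dy": -0.0005,"dz": 0.093,"turn": 0,"fingers": 0}]}}

```text
time: 11.72
ee_pos: [531.3, 237.7, 169.7]
ee_rot: [[0.57, 0.822, 0.001], [0.822, -0.57, 0.0], [0.001, 0.001, -1.0]]
contact_force: [-0.4, 0.1, -3.7]
gripper_width: 64.4
grip_force: 45.6
```

```bash
python3 - <<'E'
from h import *
go(531,237.2,154.3)
c=cap('scene','s2');a=c['frame'][120:240,160:320];cv2.imwrite('pics/c3.png',cv2.resize(a,None,fx=4.5,fy=4.5,interpolation=cv2.INTER_CUBIC)[:,:,::-1])
E
```

```text
go dx -0.0006 dy 0.0001 dz 0.0154 turn 0.000 | len 15 t 11.7 pos [531.3 237.7 169.7] th -34.7 w 64.4 grip 46 F [-0.4  0.1 -3.7] q6 51 tilt [0.0013 0.0004]
```

View pics/c3.png

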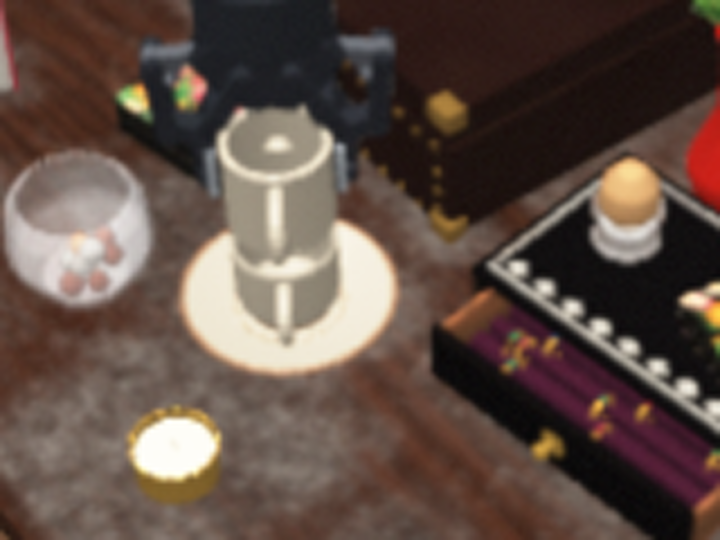

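The pot hangs upright just over the cup. In the crop the cup sides are at 234 and 340, the pot's lower sides at about 230 and 336, and its upper rim from 218 to 335. I'll check this against the projected vertical axis.

```bash
python3 - <<'E'
from h import *
s=cap('scene')
for z in (61,76,138.4):
    print(z,((proj(s,[[532,238.5,z]])-[160,120])*4.5).round(1), ((proj(s,[[535,238.5,z],[532,241.5,z]])-[160,120])*4.5).round(1).tolist())
E
```

```text
61 [[280.7 233.1]] [[284.9, 230.8], [277.8, 230.1]]
76 [[279.1 215.1]] [[283.4, 212.8], [276.1, 212.2]]
138.4 [[272. 137.]] [[276.4, 134.8], [269.0, 134.1]]
```

Pot and cup axes agree across the view to about 1 mm. Lowering gently.

{"name": "carry_out", "arguments": {"moves": [{"dx": 0,"dy": 0,"dz": 0.003,"turn": 0,"fingers": 0},{"dx": 0,"dy": 0,"dz": 0.006,"turn": 0,"fingers": 0},{"dx": 0,"dy": 0,"dz": 0.009,"turn": 0,"fingers": 0},{"dx": 0,"dy": 0,"dz": 0.012,"turn": 0,"fingers": 0},{"dx": 0,"dy": 0,"dz": 0.014,"turn": 0,"fingers": 0},{"dx": 0,"dy": 0,"dz": 0.015,"turn": 0,"fingers": 0},{"dx": 0,"dy": 0,"dz": 0.015,"turn": 0,"fingers": 0},{"dx": 0,"dy": 0,"dz": 0.015,"turn": 0,"fingers": 0}]}}

```text
time: 12.48
ee_pos: [530.8, 237.9, 154.4]
ee_rot: [[0.57, 0.822, 0.0], [0.822, -0.57, 0.0], [0.0, 0.0, -1.0]]
contact_force: [-2.3, -0.6, 2.0]
gripper_width: 64.0
grip_force: 46.0
```

The pot is seated at the expected height. Releasing.

{"name": "carry_out", "arguments": {"moves": [{"dx": 0,"dy": 0,"dz": 0,"turn": 0,"fingers": 0.55},{"dx": 0,"dy": 0,"dz": 0,"turn": 0,"fingers": 0.8},{"dx": 0,"dy": 0,"dz": 0,"turn": 0,"fingers": 1},{"dx": 0,"dy": 0,"dz": 0,"turn": 0,"fingers": 1},{"dx": 0,"dy": 0,"dz": -0.01,"turn": 0,"fingers": 1},{"dx": 0,"dy": 0,"dz": -0.04,"turn": 0,"fingers": 1},{"dx": 0,"dy": 0,"dz": -0.08,"turn": 0,"fingers": 1},{"dx": 0,"dy": 0,"dz": -0.12,"turn": 0,"fingers": 1},{"dx": 0,"dy": 0,"dz": -0.15,"turn": 0,"fingers": 1},{"dx": 0,"dy": 0,"dz": -0.15,"turn": 0,"fingers": 1},{"dx": 0,"dy": 0,"dz": -0.15,"turn": 0,"fingers": 1},{"dx": 0,"dy": 0,"dz": -0.15,"turn": 0,"fingers": 1}]}}

```text
time: 13.48
ee_pos: [530.4, 237.6, 303.7]
ee_rot: [[0.57, 0.822, -0.001], [0.822, -0.57, -0.0], [-0.0, -0.0, -1.0]]
contact_force: [-0.4, -0.2, -0.3]
gripper_width: 85.0
grip_force: 0.0
```

```bash
python3 - <<'E'
from h import *
w=cap('wrist','w7');c=cap('scene')
a=np.hstack([cv2.resize(w['frame'][110:330,170:390],(440,440)),cv2.resize(c['frame'][130:210,190:255],(357,440),interpolation=cv2.INTER_CUBIC)])
cv2.imwrite('pics/c4.png',a[:,:,::-1])
go(442.5,-173.7,230,-36)
print(proj(w,[[532,238.5,123]]))
import json
json.dump({k:np.array(w[k]).tolist() for k in('intrinsics','distortion','rvec','tvec')},open('w7.json','w'))
E
```

```text
go dx -0.3878 dy 0.1623 dz 0.0731 turn 0.022 | len 427 t 13.6 pos [530.2 237.5 302.5] th -34.7 w 85.6 grip 0 F [ 0.6 -0.1 -0.1] q6 51 tilt [-0.0029 -0.0009]
[[280.99262786 209.4969701 ]]
```

View pics/c4.png

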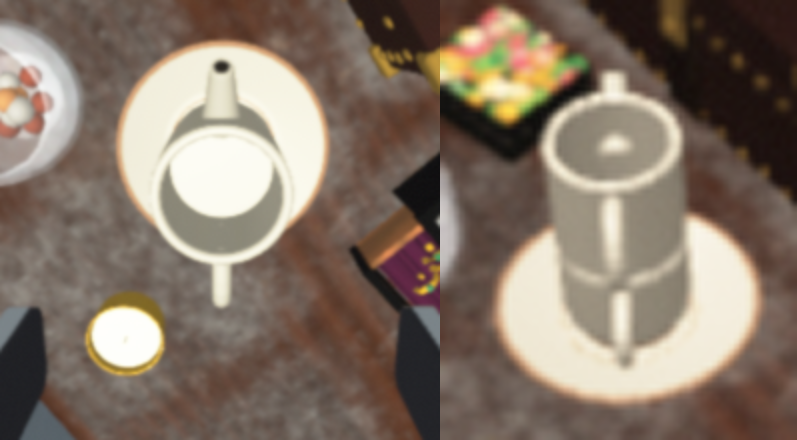

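Left half of the crop: the pot rim runs from (152,195) to (292,195), top 126, bottom 264. Right half: the pot sits upright in the cup, with its body resting on the rim.

```bash
python3 - <<'E'
from h import *
import json
w={k:np.array(v) for k,v in json.load(open('w7.json')).items()}
E=lambda p:np.array(p)/2+[170,110]
import math
for z in(118,123):print('pot rim',z,circ(w,[E((222+70*math.cos(a),195+69*math.sin(a))) for a in np.linspace(0,6,9)],z))
t=cap('top');f=t['frame'].astype(int)
print('teal left edge',onplane(t,[(402,232),(411,275)],50).round(),onplane(t,[(402,232),(411,275)],0).round())
hsv=cv2.cvtColor(t['frame'],cv2.COLOR_RGB2HSV)
roi=hsv[235:285,350:398];m=((roi[...,2]>120)&(roi[...,1]<90)).astype(np.uint8)
k=max(cv2.findContours(m,0,cv2.CHAIN_APPROX_NONE)[0],key=cv2.contourArea)[:,0]+[350,235];h=cv2.convexHull(k)[:,0];print('flange',circ(t,h,48))
E
```

```text
pot rim 118 (np.float64(531.5809659932958), np.float64(237.94649085348638), np.float64(31.65538925563135))
pot rim 123 (np.float64(532.3817512420758), np.float64(239.12644543472695), np.float64(31.037041584482285))
teal left edge [[ 512. -250.   50.]
 [ 405. -264.   50.]] [[ 520. -263.    0.]
 [ 409. -277.    0.]]
flange (np.float64(442.5725588113047), np.float64(-171.81432672113021), np.float64(31.837187395230224))
```

{"name": "carry_out", "arguments": {"moves": [{"dx": -0.03,"dy": 0.0125,"dz": 0,"turn": 0,"fingers": 1},{"dx": -0.065,"dy": 0.027,"dz": 0,"turn": 0,"fingers": 1},{"dx": -0.1,"dy": 0.042,"dz": 0,"turn": 0,"fingers": 1},{"dx": -0.135,"dy": 0.056,"dz": 0.01,"turn": 0,"fingers": 0.8},{"dx": -0.17,"dy": 0.071,"dz": 0.02,"turn": 0,"fingers": 0.8},{"dx": -0.205,"dy": 0.086,"dz": 0.03,"turn": 0,"fingers": 0.8},{"dx": -0.24,"dy": 0.1,"dz": 0.04,"turn": 0,"fingers": 0.8},{"dx": -0.275,"dy": 0.115,"dz": 0.05,"turn": 0,"fingers": 0.8},{"dx": -0.31,"dy": 0.13,"dz": 0.06,"turn": 0,"fingers": 0.8},{"dx": -0.345,"dy": 0.144,"dz": 0.067,"turn": 0,"fingers": 0.8},{"dx": -0.373,"dy": 0.156,"dz": 0.067,"turn": 0,"fingers": 0.8},{"dx": -0.387,"dy": 0.162,"dz": 0.067,"turn": 0,"fingers": 0.8}]}}

```text
time: 14.63
ee_pos: [442.2, -175.5, 235.5]
ee_rot: [[0.572, 0.82, -0.003], [0.82, -0.572, 0.001], [-0.001, -0.003, -1.0]]
contact_force: [0.7, 0.9, -0.3]
gripper_width: 77.0
grip_force: 0.0
```

{"name": "carry_out", "arguments": {"moves": [{"dx": 0,"dy": 0,"dz": 0,"turn": 0,"fingers": 0.8},{"dx": 0,"dy": 0,"dz": 0,"turn": 0,"fingers": 0.8},{"dx": 0,"dy": 0,"dz": 0,"turn": 0,"fingers": 0.8}]}}

```text
time: 14.88
ee_pos: [443.4, -171.8, 236.4]
ee_rot: [[0.57, 0.822, -0.001], [0.822, -0.57, 0.001], [0.0, -0.002, -1.0]]
contact_force: [-0.0, 0.5, 0.5]
gripper_width: 76.7
grip_force: 0.0
```

```bash
python3 - <<'E'
from h import *
w=cap('wrist','w8');go(442.5,-172.5,108)
a=w['frame'][120:300,190:370];cv2.imwrite('pics/c5.png',cv2.resize(a,(540,540),interpolation=cv2.INTER_CUBIC)[:,:,::-1])
E
```

```text
go dx -0.0015 dy -0.0001 dz 0.1285 turn 0.000 | len 129 t 14.9 pos [ 443.6 -171.5  236.5] th -34.7 w 76.8 grip 0 F [0.6 0.8 0.1] q6 4 tilt [-0.0008  0.0009]
```

View pics/c5.png

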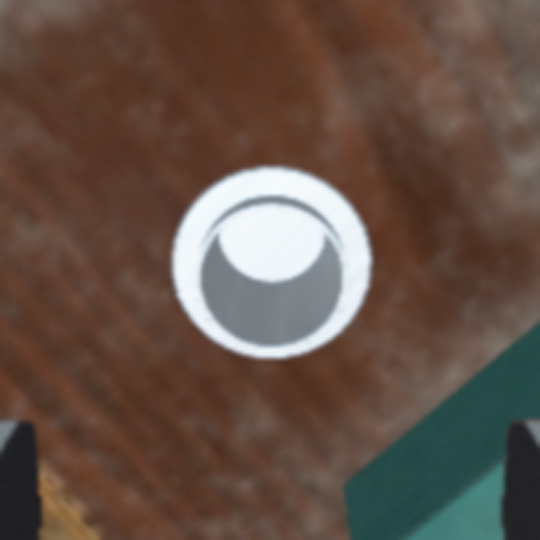

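In the crop the strainer's flange runs from (172,262) to (372,262), top 166, bottom 359, with the collar inside it.

```bash
python3 - <<'E'
from h import *
import math
w=cap('wrist');E=lambda p:np.array(p)/3+[190,120]
for z in(43,48):print('flange',z,circ(w,[E((272+100*math.cos(a),262.5+96.5*math.sin(a))) for a in np.linspace(0,6,9)],z))
print(ctrl.tip_reach);go(443,-172,122)
E
```

```text
flange 43 (np.float64(443.3272044256944), np.float64(-172.57134304728743), np.float64(30.756567914855978))
flange 48 (np.float64(444.12971999631975), np.float64(-171.4012532579486), np.float64(30.173833443745018))
72.6
go dx -0.0009 dy -0.0001 dz 0.1147 turn 0.000 | len 115 t 15.0 pos [ 443.7 -171.4  236.7] th -34.6 w 77.1 grip 0 F [ 0.2  0.5 -0.9] q6 4 tilt [-0.0005  0.0007]
```

{"name": "carry_out", "arguments": {"moves": [{"dx": 0,"dy": 0,"dz": 0.035,"turn": 0,"fingers": 0.8},{"dx": 0,"dy": 0,"dz": 0.07,"turn": 0,"fingers": 0.8},{"dx": 0,"dy": 0,"dz": 0.095,"turn": 0,"fingers": 0.8},{"dx": 0,"dy": 0,"dz": 0.11,"turn": 0,"fingers": 0.8},{"dx": 0,"dy": 0,"dz": 0.1145,"turn": 0,"fingers": 0.8},{"dx": 0,"dy": 0,"dz": 0.1145,"turn": 0,"fingers": 0.5},{"dx": 0,"dy": 0,"dz": 0.1145,"turn": 0,"fingers": 0.3},{"dx": 0,"dy": 0,"dz": 0.1145,"turn": 0,"fingers": 0.1},{"dx": 0,"dy": 0,"dz": 0.1145,"turn": 0,"fingers": -0.1},{"dx": 0,"dy": 0,"dz": 0.1145,"turn": 0,"fingers": -0.3},{"dx": 0,"dy": 0,"dz": 0.1145,"turn": 0,"fingers": -0.3},{"dx": 0,"dy": 0,"dz": 0.1145,"turn": 0,"fingers": -0.3}], "squeeze": 35}}

```text
time: 15.98
ee_pos: [444.2, -172.8, 123.9]
ee_rot: [[0.57, 0.822, 0.002], [0.822, -0.57, -0.001], [0.0, 0.003, -1.0]]
contact_force: [-0.7, 1.0, 7.2]
gripper_width: 41.9
grip_force: 35.0
```

{"name": "carry_out", "arguments": {"moves": [{"dx": 0,"dy": 0,"dz": 0,"turn": 0,"fingers": -0.3},{"dx": 0,"dy": 0,"dz": 0,"turn": 0,"fingers": -0.3}]}}

```text
time: 16.15
ee_pos: [444.1, -172.8, 123.9]
ee_rot: [[0.57, 0.822, 0.002], [0.822, -0.57, -0.001], [0.0, 0.003, -1.0]]
contact_force: [-1.1, 1.0, 6.1]
gripper_width: 42.2
grip_force: 35.0
```

```bash
python3 - <<'E'
from h import *
z=ctrl.sense()['ee_pos'][2];go(532,238.7,z+160)
E
```

```text
go dx 0.3884 dy -0.1618 dz -0.1603 turn 0.000 | len 450 t 16.1 pos [ 444.1 -172.8  123.9] th -34.7 w 42.2 grip 35 F [-1.1  1.   6.1] q6 4 tilt [ 0.0025 -0.0012]
```

{"name": "carry_out", "arguments": {"moves": [{"dx": 0,"dy": 0,"dz": -0.01,"turn": 0,"fingers": -0.3},{"dx": 0,"dy": 0,"dz": -0.03,"turn": 0,"fingers": -0.3},{"dx": 0,"dy": 0,"dz": -0.06,"turn": 0,"fingers": -0.3},{"dx": 0,"dy": 0,"dz": -0.09,"turn": 0,"fingers": -0.3},{"dx": 0.012,"dy": -0.005,"dz": -0.12,"turn": 0,"fingers": -0.3},{"dx": 0.03,"dy": -0.0125,"dz": -0.145,"turn": 0,"fingers": -0.3},{"dx": 0.053,"dy": -0.022,"dz": -0.16,"turn": 0,"fingers": -0.3},{"dx": 0.077,"dy": -0.032,"dz": -0.165,"turn": 0,"fingers": -0.3},{"dx": 0.101,"dy": -0.042,"dz": -0.165,"turn": 0,"fingers": -0.3},{"dx": 0.125,"dy": -0.052,"dz": -0.165,"turn": 0,"fingers": -0.3},{"dx": 0.149,"dy": -0.062,"dz": -0.165,"turn": 0,"fingers": -0.3},{"dx": 0.173,"dy": -0.072,"dz": -0.165,"turn": 0,"fingers": -0.3}]}}

```text
time: 17.15
ee_pos: [482.9, 11.9, 288.3]
ee_rot: [[0.57, 0.822, 0.002], [0.822, -0.57, -0.0], [0.001, 0.001, -1.0]]
contact_force: [0.4, -0.2, -1.7]
gripper_width: 42.2
grip_force: 35.8
```

{"name": "carry_out", "arguments": {"moves": [{"dx": 0.024,"dy": -0.01,"dz": 0,"turn": 0,"fingers": -0.3},{"dx": 0.048,"dy": -0.02,"dz": 0,"turn": 0,"fingers": -0.3},{"dx": 0.072,"dy": -0.03,"dz": 0,"turn": 0,"fingers": -0.3},{"dx": 0.096,"dy": -0.04,"dz": 0,"turn": 0,"fingers": -0.3},{"dx": 0.12,"dy": -0.05,"dz": 0,"turn": 0,"fingers": -0.3},{"dx": 0.144,"dy": -0.06,"dz": 0,"turn": 0,"fingers": -0.3},{"dx": 0.168,"dy": -0.07,"dz": 0,"turn": 0,"fingers": -0.3},{"dx": 0.188,"dy": -0.079,"dz": 0,"turn": 0,"fingers": -0.3},{"dx": 0.204,"dy": -0.086,"dz": 0,"turn": 0,"fingers": -0.3},{"dx": 0.2155,"dy": -0.09,"dz": 0,"turn": 0,"fingers": -0.3},{"dx": 0.2155,"dy": -0.09,"dz": 0,"turn": 0,"fingers": -0.3},{"dx": 0.2155,"dy": -0.09,"dz": 0,"turn": 0,"fingers": -0.3}]}}

```text
time: 18.15
ee_pos: [531.6, 239.0, 287.5]
ee_rot: [[0.569, 0.822, 0.0], [0.822, -0.569, -0.0], [-0.0, 0.0, -1.0]]
contact_force: [-0.6, -0.9, -0.3]
gripper_width: 42.3
grip_force: 35.7
```

{"name": "carry_out", "arguments": {"moves": [{"dx": 0,"dy": 0,"dz": 0,"turn": 0,"fingers": -0.3},{"dx": 0,"dy": 0,"dz": 0,"turn": 0,"fingers": -0.3},{"dx": 0,"dy": 0,"dz": 0,"turn": 0,"fingers": -0.3}]}}

```text
time: 18.4
ee_pos: [531.7, 238.1, 287.7]
ee_rot: [[0.571, 0.821, 0.0], [0.821, -0.571, -0.0], [0.0, 0.0, -1.0]]
contact_force: [-0.1, 0.1, -1.1]
gripper_width: 42.4
grip_force: 35.7
```

```bash
python3 - <<'E'
from h import *
w=cap('wrist','w9');go(532,238.7,201.9)
# steel flange in hand: outer edge of bright ring on rows around predicted centre
z=ctrl.sense()['ee_pos'][2]-123.9+48;p=ctrl.sense()['ee_pos']
print('flange z',z,proj(w,[[p[0],p[1],z],[532,238.7,123]]).round())
E
```

```text
go dx 0.0006 dy -0.0001 dz 0.0858 turn 0.000 | len 86 t 18.4 pos [531.7 238.2 287.7] th -34.8 w 42.2 grip 36 F [ 0.6  0.3 -1. ] q6 51 tilt [0.0002 0.    ]
flange z 211.77789892585199 [[280. 266.]
 [280. 216.]]
```

{"name": "carry_out", "arguments": {"moves": [{"dx": 0,"dy": 0,"dz": 0.012,"turn": 0,"fingers": -0.3},{"dx": 0,"dy": 0,"dz": 0.03,"turn": 0,"fingers": -0.3},{"dx": 0,"dy": 0,"dz": 0.045,"turn": 0,"fingers": -0.3},{"dx": 0,"dy": 0,"dz": 0.055,"turn": 0,"fingers": -0.3},{"dx": 0,"dy": 0,"dz": 0.064,"turn": 0,"fingers": -0.3},{"dx": 0,"dy": 0,"dz": 0.07,"turn": 0,"fingers": -0.3},{"dx": 0,"dy": 0,"dz": 0.075,"turn": 0,"fingers": -0.3},{"dx": 0,"dy": 0,"dz": 0.078,"turn": 0,"fingers": -0.3},{"dx": 0,"dy": 0,"dz": 0.08,"turn": 0,"fingers": -0.3},{"dx": 0,"dy": 0,"dz": 0.08,"turn": 0,"fingers": -0.3}]}}

```text
time: 19.28
ee_pos: [531.7, 239.0, 207.4]
ee_rot: [[0.57, 0.822, 0.0], [0.822, -0.57, 0.0], [0.0, 0.0, -1.0]]
contact_force: [-0.0, 0.0, -0.5]
gripper_width: 42.3
grip_force: 35.8
```

{"name": "carry_out", "arguments": {"moves": [{"dx": 0,"dy": 0,"dz": 0.0015,"turn": 0,"fingers": -0.3},{"dx": 0,"dy": 0,"dz": 0.003,"turn": 0,"fingers": -0.3},{"dx": 0,"dy": 0,"dz": 0.0045,"turn": 0,"fingers": -0.3},{"dx": 0,"dy": 0,"dz": 0.0055,"turn": 0,"fingers": -0.3},{"dx": 0,"dy": 0,"dz": 0.006,"turn": 0,"fingers": -0.3},{"dx": 0,"dy": 0,"dz": 0.006,"turn": 0,"fingers": -0.3},{"dx": 0,"dy": 0,"dz": 0.006,"turn": 0,"fingers": -0.3}]}}

```text
time: 19.87
ee_pos: [532.0, 239.0, 202.2]
ee_rot: [[0.57, 0.822, 0.002], [0.822, -0.57, 0.0], [0.001, 0.001, -1.0]]
contact_force: [0.1, -0.7, 5.3]
gripper_width: 42.3
grip_force: 36.2
```

The strainer is seated, with contact at 202.2 against 201.9 expected. Release and rise.

{"name": "carry_out", "arguments": {"moves": [{"dx": 0,"dy": 0,"dz": 0,"turn": 0,"fingers": 0.1},{"dx": 0,"dy": 0,"dz": 0,"turn": 0,"fingers": 0.4},{"dx": 0,"dy": 0,"dz": 0,"turn": 0,"fingers": 0.7},{"dx": 0,"dy": 0,"dz": 0,"turn": 0,"fingers": 0.8},{"dx": 0,"dy": 0,"dz": 0,"turn": 0,"fingers": 0.8},{"dx": 0,"dy": 0,"dz": -0.01,"turn": 0,"fingers": 0.8},{"dx": 0,"dy": 0,"dz": -0.035,"turn": 0,"fingers": 0.8},{"dx": 0,"dy": 0,"dz": -0.07,"turn": 0,"fingers": 0.8},{"dx": 0,"dy": 0,"dz": -0.105,"turn": 0,"fingers": 0.8},{"dx": 0,"dy": 0,"dz": -0.13,"turn": 0,"fingers": 0.8},{"dx": 0,"dy": 0,"dz": -0.13,"turn": 0,"fingers": 0.8},{"dx": 0,"dy": 0,"dz": -0.13,"turn": 0,"fingers": 0.8}]}}

```text
time: 20.87
ee_pos: [532.0, 239.1, 333.9]
ee_rot: [[0.57, 0.822, 0.004], [0.822, -0.57, 0.001], [0.004, 0.003, -1.0]]
contact_force: [0.3, -0.1, -0.2]
gripper_width: 77.2
grip_force: 0.0
```

```bash
python3 - <<'E'
from h import *
w=cap('wrist','w10');go(608,-271.4,225)
p=proj(w,[[532,238.7,126]])[0];print('pred',p)
x,y=p.astype(int);roi=cv2.cvtColor(w['frame'],cv2.COLOR_RGB2HSV)[y-50:y+60,x-60:x+60]
print(w['frame'][y,x-50:x+50:4].tolist())
# steel is bluish: blue>=red
f=w['frame'].astype(int)[y-60:y+60,x-60:x+60];m=((f[...,2]>=f[...,0])&(f.sum(2)>240)).astype(np.uint8);m=cv2.morphologyEx(m,cv2.MORPH_OPEN,np.ones((3,3)))
k=max(cv2.findContours(m,0,cv2.CHAIN_APPROX_NONE)[0],key=cv2.contourArea)[:,0]+[x-60,y-60];h=cv2.convexHull(k)[:,0]
print(k.min(0),k.max(0),'flange z126',circ(w,h,126),cv2.fitEllipse(h))
s=cap('scene');sp=[(p) for p in proj(s,[[532,238.7,z] for z in(123,126,140)])];print(sp)
# lid knob from top: brown blob, and dome circle
t=cap('top');T=t['frame'].astype(int)[180:215,385:420];m=((T[...,0]-T[...,2]>60)&(T[...,0]>130)).astype(np.uint8)
for n,c in [('top',t)]:
    q=max(cv2.findContours(m,0,cv2.CHAIN_APPROX_NONE)[0],key=cv2.contourArea);M=cv2.moments(q);print('knob',M['m10']/M['m00']+385,M['m01']/M['m00']+180,onplane(t,[[M['m10']/M['m00']+385,M['m01']/M['m00']+180]],40))
E
```

```text
go dx -0.3760 dy 0.3535 dz 0.1069 turn 0.000 | len 527 t 20.9 pos [531.5 239.  332. ] th -34.7 w 77.0 grip 0 F [-1.1 -0.4  0.5] q6 51 tilt [0.0009 0.0003]
pred [279.65300235 204.51394743]
[[113, 100, 92], [119, 109, 101], [186, 149, 117], [241, 236, 219], [242, 239, 222], [237, 243, 246], [246, 250, 252], [174, 184, 192], [122, 129, 135], [127, 135, 141], [239, 245, 249], [243, 248, 251], [243, 248, 251], [242, 247, 250], [242, 247, 250], [238, 244, 249], [135, 143, 150], [135, 144, 150], [206, 219, 226], [242, 247, 250], [227, 231, 230], [249, 248, 234], [250, 249, 236], [226, 190, 151], [122, 102, 93]]
[249 173] [309 231] flange z126 (np.float64(532.0889636250387), np.float64(240.35800182565882), np.float64(29.48000806555927)) ((278.748779296875, 202.24038696289062), (59.20699691772461, 60.904842376708984), 89.2110824584961)
[array([220.80023684, 154.80670644]), array([220.72324637, 153.95626921]), array([220.36063905, 149.94852958])]
knob 405.40909090909093 194.96969696969697 [[ 607.66378019 -270.55482377   40.        ]]
```

The flange reads as a level circle centred on the pot, so the strainer is seated. Now the lid.

{"name": "carry_out", "arguments": {"moves": [{"dx": -0.025,"dy": 0.0235,"dz": 0,"turn": 0,"fingers": 0.8},{"dx": -0.052,"dy": 0.049,"dz": 0,"turn": 0,"fingers": 0.5},{"dx": -0.08,"dy": 0.075,"dz": 0,"turn": 0,"fingers": 0.3},{"dx": -0.108,"dy": 0.1015,"dz": 0,"turn": 0,"fingers": 0.3},{"dx": -0.136,"dy": 0.128,"dz": 0,"turn": 0,"fingers": 0.3},{"dx": -0.164,"dy": 0.154,"dz": 0,"turn": 0,"fingers": 0.3},{"dx": -0.192,"dy": 0.1805,"dz": 0.01,"turn": 0,"fingers": 0.3},{"dx": -0.22,"dy": 0.207,"dz": 0.02,"turn": 0,"fingers": 0.3},{"dx": -0.248,"dy": 0.233,"dz": 0.035,"turn": 0,"fingers": 0.3},{"dx": -0.275,"dy": 0.2585,"dz": 0.05,"turn": 0,"fingers": 0.3},{"dx": -0.3,"dy": 0.282,"dz": 0.065,"turn": 0,"fingers": 0.3},{"dx": -0.325,"dy": 0.3055,"dz": 0.08,"turn": 0,"fingers": 0.3}]}}

```text
time: 22.02
ee_pos: [597.1, -203.9, 249.2]
ee_rot: [[0.57, 0.822, -0.003], [0.822, -0.57, 0.001], [-0.0, -0.003, -1.0]]
contact_force: [0.5, -0.2, 0.1]
gripper_width: 55.3
grip_force: 0.0
```

{"name": "carry_out", "arguments": {"moves": [{"dx": -0.025,"dy": 0.0235,"dz": 0.015,"turn": 0,"fingers": 0.3},{"dx": -0.043,"dy": 0.04,"dz": 0.025,"turn": 0,"fingers": 0.3},{"dx": -0.051,"dy": 0.048,"dz": 0.027,"turn": 0,"fingers": 0.3},{"dx": -0.051,"dy": 0.048,"dz": 0.027,"turn": 0,"fingers": 0.3},{"dx": -0.051,"dy": 0.048,"dz": 0.027,"turn": 0,"fingers": 0.3},{"dx": -0.051,"dy": 0.048,"dz": 0.027,"turn": 0,"fingers": 0.3}]}}

```text
time: 22.52
ee_pos: [608.3, -269.8, 225.1]
ee_rot: [[0.569, 0.823, 0.0], [0.823, -0.569, 0.0], [0.001, 0.0, -1.0]]
contact_force: [0.7, 0.0, 0.9]
gripper_width: 55.8
grip_force: 0.0
```

```bash
cat >> h.py <<'E'
def blob(c,m,roi):
    x0,y0,x1,y1=roi;m=cv2.morphologyEx(m[y0:y1,x0:x1].astype(np.uint8),cv2.MORPH_OPEN,np.ones((3,3)))
    return max(cv2.findContours(m,0,cv2.CHAIN_APPROX_NONE)[0],key=cv2.contourArea)[:,0]+[x0,y0]
E
python3 - <<'E'
from h import *
w=cap('wrist','w11');go(608,-271,103)
f=w['frame'].astype(int);roi=(220,140,345,280)
k=blob(w,(f[...,0]-f[...,2]>50)&(f[...,0]>150),roi);print('knob',k.min(0),k.max(0),k.mean(0),cv2.contourArea(k))
l=blob(w,f.min(2)>120,roi);l=cv2.convexHull(l)[:,0];print('lid',l.min(0),l.max(0),circ(w,l,16),cv2.contourArea(l))
(cx,cy),r=cv2.minEnclosingCircle(k);print('knob z42',onplane(w,[[cx,cy]],42),r,'k lower arc',circ(w,k,40))
E
```

```text
go dx -0.0015 dy 0.0004 dz 0.1224 turn 0.000 | len 122 t 22.6 pos [ 608.4 -269.6  225.4] th -34.6 w 55.4 grip 0 F [ 0.4  0.2 -0.2] q6 4 tilt [0.0009 0.    ]
knob [272 198] [290 219] [280.94827586 208.43103448] 313.0
lid [249 168] [312 232] (np.float64(609.6240475167117), np.float64(-267.30895160994413), np.float64(32.19960720612197)) 3330.0
knob z42 [[ 610.32451235 -268.50596341   42.        ]] 10.805846214294434 k lower arc (np.float64(609.9059434288395), np.float64(-269.0105056923495), np.float64(9.11921581880338))
```

{"name": "carry_out", "arguments": {"moves": [{"dx": 0.001,"dy": 0.0005,"dz": 0.035,"turn": 0,"fingers": 0.3},{"dx": 0.001,"dy": 0.0005,"dz": 0.07,"turn": 0,"fingers": 0.3},{"dx": 0.001,"dy": 0.0005,"dz": 0.1,"turn": 0,"fingers": 0.3},{"dx": 0.001,"dy": 0.0005,"dz": 0.117,"turn": 0,"fingers": 0.3},{"dx": 0.001,"dy": 0.0005,"dz": 0.123,"turn": 0,"fingers": 0.2},{"dx": 0.001,"dy": 0.0005,"dz": 0.123,"turn": 0,"fingers": 0},{"dx": 0.001,"dy": 0.0005,"dz": 0.123,"turn": 0,"fingers": -0.2},{"dx": 0.001,"dy": 0.0005,"dz": 0.123,"turn": 0,"fingers": -0.4},{"dx": 0.001,"dy": 0.0005,"dz": 0.123,"turn": 0,"fingers": -0.6},{"dx": 0.001,"dy": 0.0005,"dz": 0.123,"turn": 0,"fingers": -0.9},{"dx": 0.001,"dy": 0.0005,"dz": 0.123,"turn": 0,"fingers": -0.9},{"dx": 0.001,"dy": 0.0005,"dz": 0.123,"turn": 0,"fingers": -0.9}], "squeeze": 35}}

```text
time: 23.57
ee_pos: [610.0, -271.1, 103.8]
ee_rot: [[0.57, 0.822, 0.003], [0.822, -0.57, -0.001], [0.001, 0.004, -1.0]]
contact_force: [0.2, 2.1, 7.7]
gripper_width: 16.0
grip_force: 34.3
```

{"name": "carry_out", "arguments": {"moves": [{"dx": 0,"dy": 0,"dz": 0,"turn": 0,"fingers": -0.9},{"dx": 0,"dy": 0,"dz": 0,"turn": 0,"fingers": -0.9},{"dx": 0,"dy": 0,"dz": 0,"turn": 0,"fingers": -0.9}]}}

```text
time: 23.82
ee_pos: [610.0, -271.1, 103.8]
ee_rot: [[0.57, 0.822, 0.003], [0.822, -0.57, -0.001], [0.001, 0.004, -1.0]]
contact_force: [-0.7, 1.4, 7.2]
gripper_width: 16.2
grip_force: 34.3
```

```bash
python3 - <<'E'
from h import *
z=ctrl.sense()['ee_pos'][2];go(532,239.3,z+180)
E
```

```text
go dx 0.3752 dy -0.3541 dz -0.1810 turn 0.000 | len 547 t 23.8 pos [ 610.  -271.1  103.8] th -34.7 w 16.2 grip 34 F [-0.7  1.4  7.2] q6 4 tilt [ 0.0035 -0.0014]
```

{"name": "carry_out", "arguments": {"moves": [{"dx": 0,"dy": 0,"dz": -0.008,"turn": 0,"fingers": -0.9},{"dx": 0,"dy": 0,"dz": -0.025,"turn": 0,"fingers": -0.9},{"dx": 0,"dy": 0,"dz": -0.05,"turn": 0,"fingers": -0.9},{"dx": 0,"dy": 0,"dz": -0.08,"turn": 0,"fingers": -0.9},{"dx": 0,"dy": 0,"dz": -0.11,"turn": 0,"fingers": -0.9},{"dx": 0.006,"dy": -0.0057,"dz": -0.14,"turn": 0,"fingers": -0.9},{"dx": 0.018,"dy": -0.017,"dz": -0.165,"turn": 0,"fingers": -0.9},{"dx": 0.035,"dy": -0.033,"dz": -0.18,"turn": 0,"fingers": -0.9},{"dx": 0.053,"dy": -0.05,"dz": -0.18,"turn": 0,"fingers": -0.9},{"dx": 0.071,"dy": -0.067,"dz": -0.18,"turn": 0,"fingers": -0.9},{"dx": 0.089,"dy": -0.084,"dz": -0.18,"turn": 0,"fingers": -0.9},{"dx": 0.107,"dy": -0.101,"dz": -0.18,"turn": 0,"fingers": -0.9}]}}

```text
time: 24.82
ee_pos: [586.4, -124.4, 282.3]
ee_rot: [[0.57, 0.822, 0.001], [0.822, -0.57, -0.0], [0.0, 0.001, -1.0]]
contact_force: [0.4, 0.2, -1.0]
gripper_width: 16.2
grip_force: 34.4
```

{"name": "carry_out", "arguments": {"moves": [{"dx": 0.018,"dy": -0.017,"dz": 0,"turn": 0,"fingers": -0.9},{"dx": 0.036,"dy": -0.034,"dz": 0,"turn": 0,"fingers": -0.9},{"dx": 0.054,"dy": -0.051,"dz": 0,"turn": 0,"fingers": -0.9},{"dx": 0.072,"dy": -0.068,"dz": 0,"turn": 0,"fingers": -0.9},{"dx": 0.09,"dy": -0.085,"dz": 0,"turn": 0,"fingers": -0.9},{"dx": 0.108,"dy": -0.102,"dz": 0,"turn": 0,"fingers": -0.9},{"dx": 0.126,"dy": -0.119,"dz": 0,"turn": 0,"fingers": -0.9},{"dx": 0.144,"dy": -0.136,"dz": 0,"turn": 0,"fingers": -0.9},{"dx": 0.162,"dy": -0.153,"dz": 0,"turn": 0,"fingers": -0.9},{"dx": 0.18,"dy": -0.17,"dz": 0,"turn": 0,"fingers": -0.9},{"dx": 0.198,"dy": -0.187,"dz": 0,"turn": 0,"fingers": -0.9},{"dx": 0.216,"dy": -0.204,"dz": 0,"turn": 0,"fingers": -0.9}]}}

```text
time: 25.82
ee_pos: [541.9, 169.4, 282.2]
ee_rot: [[0.57, 0.822, 0.001], [0.822, -0.57, 0.0], [0.001, 0.001, -1.0]]
contact_force: [0.3, 1.4, -0.8]
gripper_width: 16.0
grip_force: 34.4
```

{"name": "carry_out", "arguments": {"moves": [{"dx": 0.016,"dy": -0.015,"dz": 0,"turn": 0,"fingers": -0.9},{"dx": 0.03,"dy": -0.0285,"dz": 0,"turn": 0,"fingers": -0.9},{"dx": 0.042,"dy": -0.04,"dz": 0,"turn": 0,"fingers": -0.9},{"dx": 0.05,"dy": -0.047,"dz": 0,"turn": 0,"fingers": -0.9},{"dx": 0.052,"dy": -0.049,"dz": 0,"turn": 0,"fingers": -0.9},{"dx": 0.052,"dy": -0.049,"dz": 0,"turn": 0,"fingers": -0.9},{"dx": 0.052,"dy": -0.049,"dz": 0,"turn": 0,"fingers": -0.9},{"dx": 0.052,"dy": -0.049,"dz": 0,"turn": 0,"fingers": -0.9}]}}

```text
time: 26.48
ee_pos: [531.9, 238.0, 281.5]
ee_rot: [[0.57, 0.821, 0.0], [0.821, -0.57, -0.0], [-0.0, 0.0, -1.0]]
contact_force: [0.2, -0.4, -2.0]
gripper_width: 16.2
grip_force: 34.4
```

```bash
python3 - <<'E'
from h import *
w=cap('wrist','w12');go(532,239.3,229.8)
z=ctrl.sense()['ee_pos'][2]-103.8;p=ctrl.sense()['ee_pos'];print('lid z',z,proj(w,[[p[0],p[1],z+16],[532,239.3,140]]).round())
f=w['frame'].astype(int);l=blob(w,f.min(2)>120,(190,220,370,360));l=cv2.convexHull(l)[:,0];print(l.min(0),l.max(0))
up=l[(l[:,1]<300)];print('lid',circ(w,up,z+16))
E
```

```text
go dx 0.0011 dy -0.0007 dz 0.0517 turn 0.000 | len 52 t 26.5 pos [531.9 238.  281.5] th -34.8 w 16.3 grip 34 F [-0.5  0.5 -0.6] q6 51 tilt [ 0.     -0.0002]
lid z 177.71311066573986 [[280. 257.]
 [279. 225.]]
[227 220] [332 294]
lid (np.float64(532.8960792082954), np.float64(239.89917225062686), np.float64(30.775087983668918))
```

The lid is over the strainer to about 1 mm. Lowering.

{"name": "carry_out", "arguments": {"moves": [{"dx": 0,"dy": 0,"dz": 0.008,"turn": 0,"fingers": -0.9},{"dx": 0,"dy": 0,"dz": 0.018,"turn": 0,"fingers": -0.9},{"dx": 0,"dy": 0,"dz": 0.026,"turn": 0,"fingers": -0.9},{"dx": 0,"dy": 0,"dz": 0.032,"turn": 0,"fingers": -0.9},{"dx": 0,"dy": 0,"dz": 0.037,"turn": 0,"fingers": -0.9},{"dx": 0,"dy": 0,"dz": 0.041,"turn": 0,"fingers": -0.9},{"dx": 0,"dy": 0,"dz": 0.044,"turn": 0,"fingers": -0.9},{"dx": 0,"dy": 0,"dz": 0.045,"turn": 0,"fingers": -0.9},{"dx": 0,"dy": 0,"dz": 0.045,"turn": 0,"fingers": -0.9}]}}

```text
time: 27.28
ee_pos: [531.7, 239.0, 236.3]
ee_rot: [[0.569, 0.822, -0.0], [0.822, -0.569, 0.0], [-0.0, -0.0, -1.0]]
contact_force: [0.8, 0.5, -0.3]
gripper_width: 16.2
grip_force: 34.4
```

{"name": "carry_out", "arguments": {"moves": [{"dx": 0,"dy": 0,"dz": 0.0015,"turn": 0,"fingers": -0.9},{"dx": 0,"dy": 0,"dz": 0.003,"turn": 0,"fingers": -0.9},{"dx": 0,"dy": 0,"dz": 0.0045,"turn": 0,"fingers": -0.9},{"dx": 0,"dy": 0,"dz": 0.006,"turn": 0,"fingers": -0.9},{"dx": 0,"dy": 0,"dz": 0.007,"turn": 0,"fingers": -0.9},{"dx": 0,"dy": 0,"dz": 0.007,"turn": 0,"fingers": -0.9},{"dx": 0,"dy": 0,"dz": 0.007,"turn": 0,"fingers": -0.9}]}}

```text
time: 27.87
ee_pos: [531.8, 239.1, 229.8]
ee_rot: [[0.57, 0.822, 0.001], [0.822, -0.57, 0.0], [0.001, 0.0, -1.0]]
contact_force: [0.1, -0.3, 0.8]
gripper_width: 16.0
grip_force: 34.7
```

{"name": "carry_out", "arguments": {"moves": [{"dx": 0,"dy": 0,"dz": 0.0005,"turn": 0,"fingers": -0.9},{"dx": 0,"dy": 0,"dz": 0.001,"turn": 0,"fingers": -0.9},{"dx": 0,"dy": 0,"dz": 0.001,"turn": 0,"fingers": -0.9},{"dx": 0,"dy": 0,"dz": 0.001,"turn": 0,"fingers": -0.9}]}}

```text
time: 28.2
ee_pos: [532.0, 239.2, 229.8]
ee_rot: [[0.57, 0.822, 0.002], [0.822, -0.57, 0.001], [0.002, 0.001, -1.0]]
contact_force: [-2.0, -0.8, 7.3]
gripper_width: 16.2
grip_force: 35.3
```

The height doesn't change and the force rises to 7 N, so the lid is seated. Release and rise, then swing sideways a little to clear the view.

{"name": "carry_out", "arguments": {"moves": [{"dx": 0,"dy": 0,"dz": 0,"turn": 0,"fingers": -0.5},{"dx": 0,"dy": 0,"dz": 0,"turn": 0,"fingers": -0.2},{"dx": 0,"dy": 0,"dz": 0,"turn": 0,"fingers": 0.1},{"dx": 0,"dy": 0,"dz": 0,"turn": 0,"fingers": 0.3},{"dx": 0,"dy": 0,"dz": 0,"turn": 0,"fingers": 0.3},{"dx": 0,"dy": 0,"dz": -0.01,"turn": 0,"fingers": 0.3},{"dx": 0,"dy": 0,"dz": -0.03,"turn": 0,"fingers": 0.3},{"dx": 0,"dy": 0,"dz": -0.06,"turn": 0,"fingers": 0.3},{"dx": 0,"dy": 0,"dz": -0.09,"turn": 0,"fingers": 0.3},{"dx": 0,"dy": 0,"dz": -0.12,"turn": 0,"fingers": 0.3},{"dx": 0,"dy": 0,"dz": -0.12,"turn": 0,"fingers": 0.3},{"dx": 0,"dy": 0,"dz": -0.12,"turn": 0,"fingers": 0.3}]}}

```text
time: 29.2
ee_pos: [532.1, 239.2, 351.0]
ee_rot: [[0.57, 0.822, 0.005], [0.822, -0.57, 0.001], [0.004, 0.003, -1.0]]
contact_force: [0.5, -0.2, -1.2]
gripper_width: 55.5
grip_force: 0.0
```

```bash
python3 - <<'E'
from h import *
st();w=cap('wrist','w13');c=cap('scene')
a=np.hstack([cv2.resize(w['frame'][60:340,140:420],(440,440)),cv2.resize(c['frame'][115:215,185:260],(330,440),interpolation=cv2.INTER_CUBIC)])
cv2.imwrite('pics/c6.png',a[:,:,::-1])
E
```

```text
t 29.2 pos [532.1 239.2 351. ] th -34.7 w 55.5 grip 0 F [ 0.5 -0.2 -1.2] q6 51 tilt [0.0047 0.0015]
```

View pics/c6.png

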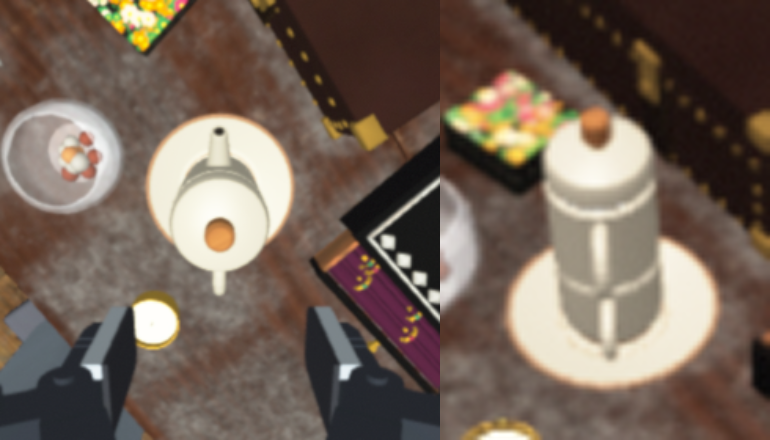

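The set stands complete and upright. On the left the knob is at (220,235), centred on the lid. On the right the lid sits level on the flange at (598,200), and the bystanders are where they were. I'm handing it in.

```bash
python3 -c "
from station import ctrl
print(ctrl.sign_off())"
```

```text
the job is handed in; nothing more can be done
None
```

The tea-for-one set is stacked on its saucer (cup, pot, strainer, lid), each piece seated upright before the next, and the job was handed in at about 29 s with the bowl, candle and gift box unmoved in the last pictures; the mug was not in those views and was never approached.

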